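# Clear a drill vice and gang-clamp blanks in it

### The job

Take the scraper block off the cork mat and use it (not the fingers) to sweep all the bits of scrap off the bed of the drill vice into its chip tray, then stand the scraper block back upright in the middle of the mat. Next lay every square-section wooden blank flat on the cleared bed, side by side between the jaws with its long side running from jaw to jaw, and turn the crank clockwise until the jaw grips them all tightly. Leave the red beaker standing where it is, and finish with the robot clear of everything.

Things in the scene. Friction and masses are not known exactly. Their poses are not given: they have to be found in the camera images.
- vice: grey drill vice, fixed to the bench (place and heading vary). Origin on the bench under the bed's middle, x from the crank towards the fixed jaw, y towards the chip tray, z up. Fixed jaw's face at x = +50 mm, moving jaw's face at x = -56 mm + joint jaw; both stand about 36 mm above the bed, 190 mm wide in y. Screw block from x = -118 to -96 mm, 92 mm high.
- bed_mid (a point): middle of the top of the vice's flat steel bed, 60 mm above the bench (over the vice's origin, axes as the vice's). The bed runs from y = -95 to +95 mm and is open at both y ends.
- tray_mid (a point): middle of the inner floor of the open aluminium chip tray on the vice's +y side, axes as the vice's: x -95 to +95 mm, y -55 to +55 mm about this point, 3 mm walls, rim 41 mm above this floor, 14 mm below the bed.
- jaw (a joint): travel of the moving jaw towards the fixed jaw, m: 0 = wide open (106 mm between the faces); the gap is 0.106 - value. Driven only by the crank, 10 mm a turn; at a start 0 to 8 mm.
- crank (a joint): angle of the crank, rad, counted over many turns; 0 = crank arm pointing straight up; it grows as the crank is turned clockwise as seen from the crank end (looking along the vice's +x), which closes the jaw by 10 mm a turn. Stays where it is left; friction 0.12 N m, about 3 N at the handle. The screw holds the clamping force when let go.
- crank_grip (a point): middle of the crank's black handle, a bar 12 mm thick and 58 mm long along vice x, spinning freely on the crank arm; 22 mm from its free end. It circles the screw axis at 36 mm; the axis runs along vice x at y = 0, 80 mm above the bench, and the circle lies in the plane x = -170 mm of the vice. Own axes turn with the crank: x along the screw, z outward along the arm.
- mat: cork mat, 150 x 120 x 4 mm, fixed on the bench; origin under its middle.
- scraper: scraper block; origin in the middle of its underside. A foot 92 mm long (own x), 40 mm deep (own y), 22 mm high, rubber edged below, with a wooden handle on top 62 mm long, 22 mm thick (own y), reaching 67 mm above the underside. 150 g. Stands on the mat at the start.
- scraper_grip (a point): middle of the scraper block's handle, 48 mm above its underside; axes as the block's.
- scrap0_mid (a point): centre of a bit of dowel, 10 x 55 x 10 mm, long side own y, scrap lying on the vice bed; absent in some starts.
- scrap1_mid (a point): centre of a small bit of wood, 18 x 45 x 18 mm, long side own y, scrap lying on the vice bed; absent in some starts.
- scrap2_mid (a point): centre of a bit of dowel, 10 x 55 x 10 mm, long side own y, scrap lying on the vice bed; absent in some starts.
- scrap3_mid (a point): centre of a small bit of wood, 18 x 45 x 18 mm, long side own y, scrap lying on the vice bed; absent in some starts.
- scrap0: the same bit of scrap; origin in the middle of its underside.
- scrap1: the same bit of scrap; origin in the middle of its underside.
- scrap2: the same bit of scrap; origin in the middle of its underside.
- scrap3: the same bit of scrap; origin in the middle of its underside.
- blank0_mid (a point): centre of a square-section wooden blank, 28 x 70 x 28 mm, long side own y, 40 g, lying on the bench; absent in some starts.
- blank1_mid (a point): centre of a square-section wooden blank, 28 x 70 x 28 mm, long side own y, 40 g, lying on the bench; absent in some starts.
- blank2_mid (a point): centre of a square-section wooden blank, 28 x 70 x 28 mm, long side own y, 40 g, lying on the bench; absent in some starts.
- blank0: the same blank; origin in the middle of its underside.
- blank1: the same blank; origin in the middle of its underside.
- blank2: the same blank; origin in the middle of its underside.
- cup_red: red plastic beaker, 76 mm across, 92 mm high, loose, standing on the bench; origin in the middle of its underside. A bystander.

How it is judged:
By the outcome, as a careful person would: the job done as asked, in the order asked, and still so for the second after the job is handed in, with the robot touching nothing.
Of scrap0, scrap1, scrap2, scrap3 only 2 to 4 are there at a start; the rules pass over those that are not, and their reading is None.
Of blank0, blank1, blank2 only 2 to 3 are there at a start; the rules pass over those that are not, and their reading is None.
At some moment in a run one of scraper may be knocked a few centimetres aside while the robot is not near it.
Once in a run the grip may slacken for a moment while it holds something.
It also fails if it takes over 208 s, if anything falls off the work surface, if the arm or the gripper's body presses on something with over 40 N, if the wrist force passes 120 N, or if a joint passes its speed limit or range.

### The arm

A 6-joint arm with a two-finger parallel gripper is mounted at the origin on the work surface; the furniture and walls round the work are solid. World frame = base frame: x ahead of the robot, y to its left, z up, the work surface at z = 0. Lengths are in mm, angles in rad, forces in N, time in s.
With the tool pointing down it reaches from about 350 to 850 mm from the base axis. Payload 8.1 kg.
Tool frame: the origin (TCP) lies at the very end of the fingers, on their centre line; the grasp point (between the pads) lies 19 mm behind it; y points along the fingers, z is the direction in which the jaws open and shut, and the axes are right-handed (so a half turn about y gives the same grasp; the last joint's range is limited). The gripper opens to 85 mm and grips with 20 to 120 N. Pads are 22 mm wide; open, the fingers measure 114 mm over their backs; the gripper's body (76 mm by 85 mm) begins 54 mm behind the grasp point. The pads swing forward as they close: fully open they stand 13 mm farther back than shut.
Start: joints at [1.207, 0.13, 1.488, -0, 1.523, -0.085], TCP at [165.099, 576.843, 231.292] pointing down, gripper open.
Joint ranges: [-2.96, 2.96], [-0.89, 2.26], [0.02, 2.5], [-1.34, 4.48], [0, 2.73], [-2.66, 2.66]. Speed limits (rad/s): [2.39, 2.39, 2.79, 3.14, 3.14, 3.14].

### API

Orientations are given as [roll, pitch, yaw] about the fixed x, y, z axes, in that order (R = Rz(yaw) Ry(pitch) Rx(roll)).
In Python, from bench import env gives the robot as it stands.
- The arm moves only by the tool move_arm, never from a script. Its argument "moves" is a list of rows, each an object with "translation": the shift along the tool's x, y, z in cm, a list of three; "rot": the turn, a rotation vector about the tool's x, y, z in rad, a list of three; "hand": the opening, from -1 (shut) to 1 (fully open), so that 0 is half open. A call has exactly 5 rows; each row shifts and turns the commanded pose from where the row before left it, along the tool's axes as they then stand; what a row does not reach is not made up. A row lasts 1/10 s, in which the tool goes at most 50 mm and 8.59 degrees, less where a joint would pass 70% of its speed; a pose out of reach is approached as far as the arm can. A call with a gripper value outside its range is refused whole. The fingers move at their own pace and stop on an object; "newtons" is the grip in N (left out, the last holds). Time passes only in rows, so rows that do not move let the fingers close, or fill a call up. It gives the time, the measured TCP pose, the force and the opening at its end, in the units of the state.
- env.get_obs(): the state, without advancing time (a new reading comes with each control period).
- env.capture(name): name is "scene" or "side" or "wrist"; returns a dict with "pixels" (400x640x3 uint8, blue, green, red), "depth" (400x640 float32, mm along the optical axis (not along the pixel's ray), 0 where there is no reading), "fx", "fy", "cx", "cy" (pixels), "pose" (4x4, takes a point from camera to world coordinates); the wrist camera has in their place "mount" (4x4, takes a point from camera to tool coordinates, whose origin is the TCP and whose axes are the tool frame's). Camera axes: x right, y down, z forward; pixel columns grow to the right and rows downward; lengths in mm; the calibration is good to about 2 mm. A picture is of the moment at which its call begins: read the wrist's pose just before it.
- env.finish_job(): hands the job in, once; it reports no verdict.
The state is a dict: "time_s": time; "qpos": joint angles; "joint_vel": joint speeds; "joint_efforts": joint torques, N m; "position": TCP position; "tcp_rot": TCP orientation; "ft_force": force on the tool from outside, world axes, zero at the start; "ft_torque": the same for the moment, N m; "opening": finger opening in mm.
Only numpy, scipy, OpenCV 4.12 (cv2) and the standard library are available. Lean on these libraries where they do the work, as an engineer would, in place of code of your own. Each camera call takes 0.05 s, during which the arm holds its last target. There are 200 camera calls.

## Working session

There is one attempt and no reset: what is moved stays moved. The work goes in short steps, Python scripts to look and compute and a tool call to move; the robot and the scene stay as the last step left them, time stands still between calls to the robot, and variables do not carry over. Pictures are saved under pics/ and viewed, about 12 in all and at most 16, crops included, and the job is handed in when it is done.

Besides the shell and the picture viewer there is one more tool, called by a JSON object that holds its "op" and its "data". move_arm: Moves the arm, as the interface text tells. Its arguments: {"type":"object","properties":{"moves":{"type":"array"},"newtons":{"type":"number"}},"required":["moves"]}

```bash
ls; mkdir -p pics; cat > h.py <<'E'
import numpy as np, cv2
from scipy.spatial.transform import Rotation as R
from bench import env
def tcp():
    o=env.get_obs(); T=np.eye(4); T[:3,:3]=R.from_euler('xyz',o['tcp_rot']).as_matrix(); T[:3,3]=o['position']; return T
def cap(n):
    T=tcp(); c=env.capture(n); c['T']=c['pose'] if 'pose' in c and n!='wrist' else T@c['mount']; return c
def pts(c):
    d=c['depth']; v,u=np.mgrid[:400,:640]
    P=np.stack([(u-c['cx'])/c['fx']*d,(v-c['cy'])/c['fy']*d,d],-1)
    W=P@c['T'][:3,:3].T+c['T'][:3,3]; W[d<=0]=np.nan; return W
def plane(c,u,v,z):
    r=c['T'][:3,:3]@np.array([(u-c['cx'])/c['fx'],(v-c['cy'])/c['fy'],1]); o=c['T'][:3,3]
    return o+r*(z-o[2])/r[2]
def to_tool(p,Rt=None):
    T=tcp(); return (T[:3,:3].T@(np.array(p)-T[:3,3]))/10
E
python3 - <<'E'
from h import *
import pickle
o=env.get_obs(); print(o); print(tcp().round(2))
for n in('scene','side','wrist'):
    c=cap(n); pickle.dump(c,open(n+'.pkl','wb')); cv2.imwrite(f'pics/{n}0.png',c['pixels']); print(n,c['T'].round(2).tolist(),c['fx'],(c['depth']>0).mean())
E
```

```text
pics
{'time_s': 0.0, 'qpos': array([ 1.20660595e+00,  1.31186066e-01,  1.48924372e+00, -2.48669193e-05,
        1.52301404e+00, -8.53839466e-02]), 'joint_vel': array([ 8.91279090e-04, -1.15399260e-03, -5.87255813e-06, -2.64561306e-04,
       -1.96211514e-03,  1.87857569e-04]), 'joint_efforts': array([ 2.51971142e-03, -5.69433296e+01, -5.00535607e+01, -3.56984287e-05,
        1.55616965e-02, -9.84006732e-06]), 'position': array([164.90953029, 576.32946976, 230.24909335]), 'tcp_rot': array([-1.57264287e+00,  1.33122394e-04, -2.78805339e-01]), 'ft_force': array([-0.40630453,  0.38467358,  0.4280028 ]), 'ft_torque': array([-0.02683347,  0.01971691,  0.04514021]), 'opening': 85.3641444232339}
[[ 9.6000e-01 -0.0000e+00  2.8000e-01  1.6491e+02]
 [-2.8000e-01 -0.0000e+00  9.6000e-01  5.7633e+02]
 [-0.0000e+00 -1.0000e+00 -0.0000e+00  2.3025e+02]
 [ 0.0000e+00  0.0000e+00  0.0000e+00  1.0000e+00]]
scene [[-0.9, -0.22, 0.38, 161.5], [-0.44, 0.42, -0.79, 839.86], [0.01, -0.88, -0.48, 544.14], [0.0, 0.0, 0.0, 1.0]] 420.14301198129635 0.9959609375
side [[0.64, -0.63, 0.44, 140.23], [-0.77, -0.53, 0.36, -215.92], [0.01, -0.57, -0.82, 819.51], [0.0, 0.0, 0.0, 1.0]] 397.2746760548198 0.99587890625
wrist [[0.27, 0.92, 0.29, 93.48], [0.96, -0.26, -0.08, 597.49], [-0.0, 0.3, -0.95, 373.48], [0.0, 0.0, 0.0, 1.0]] 311.8684416329231 0.9962890625
```

View pics/scene0.png

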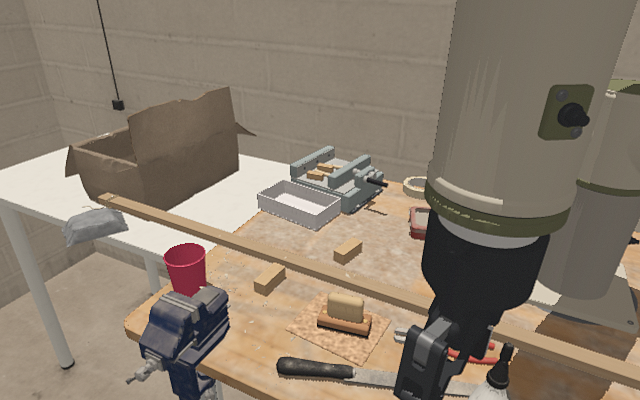

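View pics/side0.png

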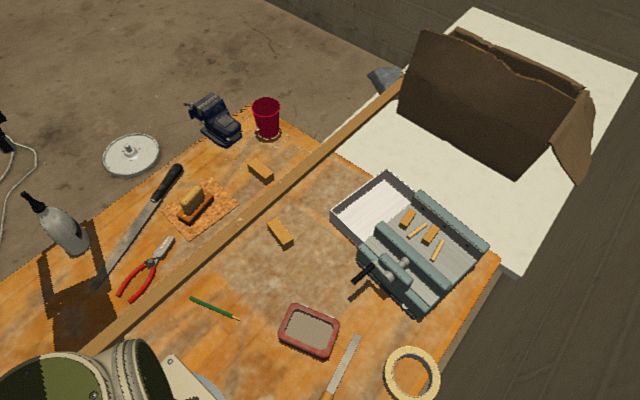

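The side view shows the vice (430,255) with 4 scraps on the bed, blanks at (260,170) and (280,233), the mat and scraper at (193,205), the beaker at (267,118), and a batten across the bench. I'll build a top-down map from depth.

```bash
cat > ortho.py <<'E'
from h import *
def ortho(cs,x0,x1,y0,y1,s=1.0):
    # rows: x decreasing downward; cols: y decreasing to right ; highest point wins
    H=np.full((int((x1-x0)/s),int((y1-y0)/s)),np.nan); C=np.zeros(H.shape+(3,),np.uint8)
    for c in cs:
        W=pts(c).reshape(-1,3); px=c['pixels'].reshape(-1,3)
        ok=np.isfinite(W[:,0])&(W[:,2]<260); W=W[ok];px=px[ok]
        r=((x1-W[:,0])/s).astype(int); q=((y1-W[:,1])/s).astype(int)
        k=(r>=0)&(r<H.shape[0])&(q>=0)&(q<H.shape[1])&(W[:,0]<x1)&(W[:,1]<y1)
        r,q,z,p=r[k],q[k],W[k,2],px[k]; o=np.argsort(z)
        for a,b,zz,pp in zip(r[o],q[o],z[o],p[o]):
            if not H[a,b]>zz: H[a,b]=zz;C[a,b]=pp
    return H,C
E
python3 - <<'E'
from ortho import *
import pickle
c=pickle.load(open('side.pkl','rb'));W=pts(c)
for n,u,v in [('scr0',407,218),('scr1',428,233),('d0',417,236),('d1',439,248),('b0',260,170),('b1',280,233),('mat',172,230),('mat2',230,210),('scraper',190,200),('bench',330,260),('batten',340,140),('batten2',230,240),('batten3',120,330),('cup',267,100),('jawfix',450,220),('jawm',410,255),('tray',365,205),('pencil',215,308),('box',308,330),('crank',362,275),('table',400,130)]:
    print(n,W[v,u].round(0))
H,C=ortho([c],150,800,-350,500,1.5)
cv2.imwrite('pics/o1.png',cv2.resize(C,None,fx=1.4,fy=1.3))
E
```

```text
scr0 [617. -92.  75.]
scr1 [ 616. -146.   73.]
d0 [ 605. -129.   56.]
d1 [ 603. -181.   68.]
b0 [530. 277.  25.]
b1 [430. 116.  24.]
mat [282. 326.  -2.]
mat2 [406. 260.   3.]
scraper [346. 312.  66.]
bench [460.  -5.  -1.]
batten [743. 187.  21.]
batten2 [348. 198.   9.]
batten3 [ 70. 213.  18.]
cup [685. 395.  80.]
jawfix [ 661. -167.   92.]
jawm [ 535. -146.   94.]
tray [628.  19.   3.]
pencil [220. 107.   6.]
box [307. -71.  19.]
crank [441. -96.  87.]
table [946. 111. -52.]
```

View pics/o1.png

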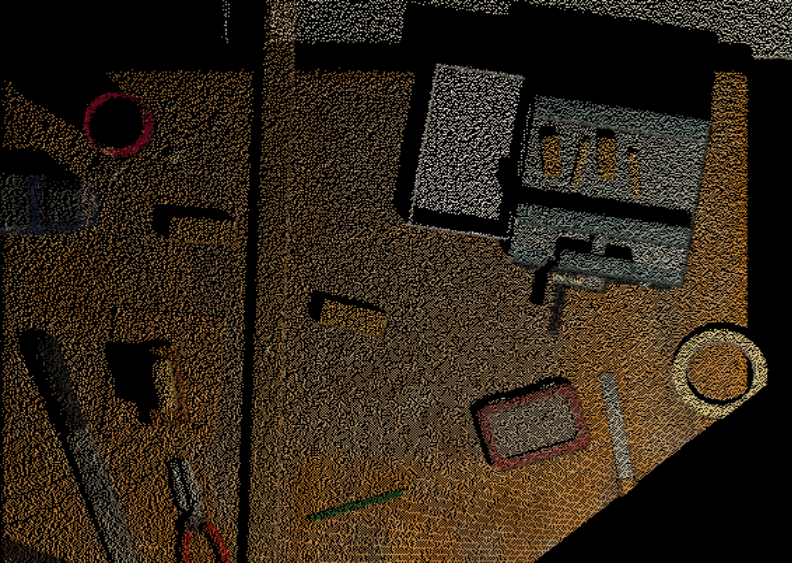

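```bash
python3 - <<'E'
from ortho import *
import pickle
for n in ('side','scene'):
    c=pickle.load(open(n+'.pkl','rb'));W=pts(c);P=W.reshape(-1,3)
    def sel(x0,x1,y0,y1,z0,z1): return P[(P[:,0]>x0)&(P[:,0]<x1)&(P[:,1]>y0)&(P[:,1]<y1)&(P[:,2]>z0)&(P[:,2]<z1)]
    for nm,b in dict(handle=(270,420,230,370,58,75),foot=(270,420,230,370,14,26),b0=(490,580,230,330,22,34),b1=(390,470,70,170,22,34),fix=(630,700,-260,-20,90,102),mov=(500,560,-260,-20,90,102),bedscr=(560,640,-240,-40,64,84),cup=(600,760,330,460,85,98)).items():
        q=sel(*b)
        if len(q)<20: print(n,nm,len(q));continue
        r=cv2.minAreaRect(q[:,:2].astype(np.float32)); print(n,nm,len(q),np.round(r[0],0),np.round(r[1],0),round(r[2],1),'z',q[:,2].min().round(),np.median(q[:,2]).round(1),q[:,2].max().round())
E
```

```text
side handle 248 [354. 322.] [61. 23.] 10.2 z 58.0 67.5 74.0
side foot 334 [326. 292.] [165.  82.] 47.5 z 14.0 23.2 26.0
side b0 257 [534. 282.] [72. 30.] 84.5 z 22.0 25.7 31.0
side b1 345 [432. 121.] [71. 29.] 76.2 z 22.0 26.2 30.0
side fix 894 [ 663. -166.] [188.  28.] 81.0 z 90.0 92.6 96.0
side mov 1042 [ 525. -143.] [187.  57.] 82.5 z 90.0 94.6 98.0
side bedscr 592 [ 604. -160.] [ 71. 159.] 0.0 z 64.0 74.0 84.0
side cup 125 [657. 374.] [75. 73.] 89.4 z 85.0 88.2 93.0
scene handle 443 [354. 328.] [61. 23.] 11.2 z 58.0 68.3 72.0
scene foot 736 [339. 291.] [137. 123.] 0.3 z 14.0 22.7 26.0
scene b0 376 [533. 285.] [72. 30.] 86.9 z 22.0 27.2 30.0
scene b1 287 [432. 123.] [74. 30.] 77.0 z 22.0 27.2 30.0
scene fix 275 [ 662. -161.] [192.  27.] 80.8 z 90.0 94.2 97.0
scene mov 312 [ 525. -139.] [189.  54.] 82.0 z 90.0 96.0 99.0
scene bedscr 319 [ 612. -143.] [ 75. 200.] 9.2 z 64.0 72.2 84.0
scene cup 299 [656. 376.] [75. 75.] 75.6 z 85.0 89.6 93.0
```

View pics/wrist0.png

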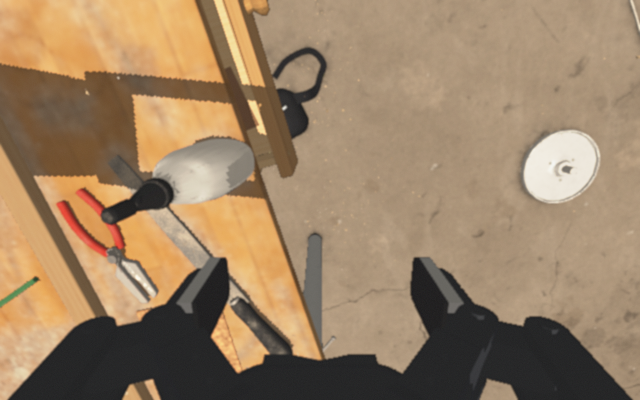

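```bash
cat >> h.py <<'E'
def go(x,y,z,yaw=None,n=None):
    T=tcp(); d=to_tool([x,y,z]); cur=env.get_obs()['tcp_rot'][2]
    dy=0 if yaw is None else (yaw-cur+np.pi)%(2*np.pi)-np.pi
    n=n or int(np.ceil(np.linalg.norm(d)/4.9)); m=int(np.ceil(abs(dy)/.145)) 
    o=env.get_obs();print('t',round(o['time_s'],2),'pos',o['position'].round(1),'rpy',o['tcp_rot'].round(3),'open',round(o['opening'],1),'F',o['ft_force'].round(1))
    print('total cm',d.round(2),'rows',n,'each',(d/n).round(2),'| then rot y total',round(-dy,3),'rows',m,'each',round(-dy/max(m,1),4))
E
python3 - <<'E'
from h import *
import pickle
W=pts(pickle.load(open('wrist.pkl','rb')));print(W[215,110],W[190,140],W[165,200])
go(354,325,190,.183)
E
```

```text
[118.24060458 467.38850764 208.46901882] [113.09039734 466.27532705 171.96389316] [112.32909859 488.48208439 118.08684591]
t 0.15 pos [164.9 576.4 230.5] rpy [-1.572  0.    -0.279] open 85.7 F [ 0.  -0.6 -0.3]
total cm [ 25.1    4.07 -18.96] rows 7 each [ 3.59  0.58 -2.71] | then rot y total -0.462 rows 4 each -0.1155
```

{"op": "move_arm", "data": {"moves": [{"translation": [4.5, 0, -1], "rot": [0, 0, 0], "hand": 1}, {"translation": [4.5, 0, -1.5], "rot": [0, 0, 0], "hand": 1}, {"translation": [4, 0, -2.5], "rot": [0, 0, 0], "hand": 1}, {"translation": [3.6, 1, -3], "rot": [0, 0, 0], "hand": 1}, {"translation": [3.5, 1, -3.5], "rot": [0, 0, 0], "hand": 1}], "newtons": 40}}

```text
time_s: 0.65
position: [327.6, 410.1, 211.1]
tcp_rot: [-1.57, -0.0, -0.279]
ft_force: [1.1, -0.0, -0.1]
opening: 85.3
```

{"op": "move_arm", "data": {"moves": [{"translation": [3, 1, -3.5], "rot": [0, 0, 0], "hand": 1}, {"translation": [2, 1, -4], "rot": [0, -0.115, 0], "hand": 1}, {"translation": [0, 0, 0], "rot": [0, -0.115, 0], "hand": 1}, {"translation": [0, 0, 0], "rot": [0, -0.116, 0], "hand": 1}, {"translation": [0, 0, 0], "rot": [0, -0.116, 0], "hand": 1}]}}

```text
time_s: 1.15
position: [353.9, 324.8, 191.1]
tcp_rot: [-1.571, 0.0, 0.187]
ft_force: [-0.1, 0.4, 1.3]
opening: 85.2
```

```bash
python3 - <<'E'
from h import *
import pickle
go(354,325,190,.183)
c=cap('wrist');pickle.dump(c,open('w1.pkl','wb'));cv2.imwrite('pics/w1.png',c['pixels'])
P=pts(c).reshape(-1,3)
for n,z0,z1 in(('handle',66,76),('foot',20,31),('mat',1,9)):
    q=P[(P[:,2]>z0)&(P[:,2]<z1)&(abs(P[:,0]-350)<120)&(P[:,1]>235)&(P[:,1]<410)]
    r=cv2.minAreaRect(q[:,:2].astype(np.float32));print(n,len(q),r,np.median(q[:,2]))
E
```

```text
t 1.15 pos [353.9 324.8 191.1] rpy [-1.571  0.     0.187] open 85.2 F [-0.1  0.4  1.3]
total cm [0.01 0.11 0.02] rows 1 each [0.01 0.11 0.02] | then rot y total 0.004 rows 1 each 0.0037
handle 1461 ((356.5501403808594, 325.9966735839844), (59.636451721191406, 21.067670822143555), 10.185959815979004) 70.66739236046226
foot 1703 ((327.2976989746094, 320.7152099609375), (149.2385711669922, 39.926780700683594), 9.388204574584961) 26.30314845309897
mat 14271 ((350.00018310546875, 322.4128723144531), (239.9643096923828, 174.77166748046875), 0.007095974870026112) 4.301981505893252
```

View pics/w1.png

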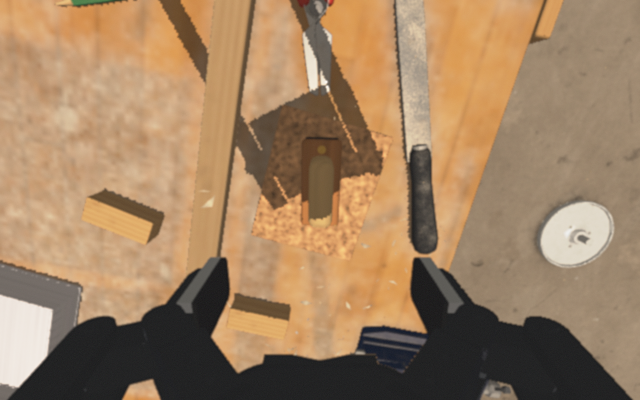

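{"op": "move_arm", "data": {"moves": [{"translation": [0.3, 4, 0.1], "rot": [0, 0.009, 0], "hand": 1}, {"translation": [0, 4, 0], "rot": [0, 0, 0], "hand": 1}, {"translation": [0, 4, 0], "rot": [0, 0, 0], "hand": 1}, {"translation": [0, 3.8, 0], "rot": [0, 0, 0], "hand": 1}, {"translation": [0, 0, 0], "rot": [0, 0, 0], "hand": -0.6}]}}

```text
time_s: 1.7
position: [352.3, 323.9, 27.7]
tcp_rot: [-1.576, 0.01, 0.172]
ft_force: [-1.5, -0.2, -0.6]
opening: 73.1
```

{"op": "move_arm", "data": {"moves": [{"translation": [0, 0, 0], "rot": [0, 0, 0], "hand": -0.8}, {"translation": [0, 0, 0], "rot": [0, 0, 0], "hand": -0.8}, {"translation": [0, 0, 0], "rot": [0, 0, 0], "hand": -0.8}, {"translation": [0, 0, 0], "rot": [0, 0, 0], "hand": -0.8}, {"translation": [0, 0, 0], "rot": [0, 0, 0], "hand": -0.8}], "newtons": 60}}

```text
time_s: 2.2
position: [358.1, 328.1, 35.6]
tcp_rot: [-1.569, -0.003, 0.174]
ft_force: [-1.0, -0.9, 7.3]
opening: 21.2
```

```bash
python3 - <<'E'
from h import *
import pickle
c=pickle.load(open('w1.pkl','rb'));print([plane(c,*p,4).round(0)[:2] for p in((318,87),(392,135),(347,260),(250,235))])
go(356,326,180,.183)
E
```

```text
[array([265., 306.]), array([297., 390.]), array([447., 375.]), array([436., 259.])]
t 2.2 pos [358.1 328.1  35.6] rpy [-1.569 -0.003  0.174] open 21.2 F [-1.  -0.9  7.3]
total cm [ -0.19 -14.44  -0.15] rows 3 each [-0.06 -4.81 -0.05] | then rot y total -0.009 rows 1 each -0.0089
```

{"op": "move_arm", "data": {"moves": [{"translation": [0, -1.5, 0], "rot": [0, 0, 0], "hand": -0.8}, {"translation": [0, -4.5, 0], "rot": [0, 0.11, 0], "hand": -0.8}, {"translation": [0, -4.5, 0], "rot": [0, 0.11, 0], "hand": -0.8}, {"translation": [0, -4.5, 0], "rot": [0, 0.11, 0], "hand": -0.8}, {"translation": [0, -4.5, 0], "rot": [0, 0, 0], "hand": -0.8}]}}

```text
time_s: 2.7
position: [356.4, 326.9, 231.0]
tcp_rot: [-1.57, -0.001, -0.16]
ft_force: [0.8, 0.8, -2.4]
opening: 21.1
```

```bash
python3 - <<'E'
from h import *
go(585,-250,230,-.157)
E
```

```text
t 2.7 pos [356.4 326.9 231. ] rpy [-1.57e+00 -1.00e-03 -1.60e-01] open 21.1 F [ 0.8  0.8 -2.4]
total cm [ 31.75   0.08 -53.32] rows 13 each [ 2.44  0.01 -4.1 ] | then rot y total -0.003 rows 1 each -0.0029
```

{"op": "move_arm", "data": {"moves": [{"translation": [2.1, 0, -3.5], "rot": [0, 0, 0], "hand": -0.8}, {"translation": [2.1, 0, -3.5], "rot": [0, 0, 0], "hand": -0.8}, {"translation": [2.1, 0, -3.5], "rot": [0, 0, 0], "hand": -0.8}, {"translation": [2.1, 0, -3.5], "rot": [0, 0, 0], "hand": -0.8}, {"translation": [2.1, 0, -3.5], "rot": [0, 0, 0], "hand": -0.8}]}}

```text
time_s: 3.2
position: [433.6, 136.4, 229.3]
tcp_rot: [-1.57, -0.002, -0.156]
ft_force: [1.7, 0.3, -2.0]
opening: 21.3
```

{"op": "move_arm", "data": {"moves": [{"translation": [2.1, 0, -3.5], "rot": [0, 0, 0], "hand": -0.8}, {"translation": [2.1, 0, -3.5], "rot": [0, 0, 0], "hand": -0.8}, {"translation": [2.1, 0, -3.5], "rot": [0, 0, 0], "hand": -0.8}, {"translation": [2.1, 0, -3.5], "rot": [0, 0, 0], "hand": -0.8}, {"translation": [2.1, 0, -3.5], "rot": [0, 0, 0], "hand": -0.8}]}}

```text
time_s: 3.7
position: [510.3, -53.0, 229.2]
tcp_rot: [-1.571, -0.001, -0.156]
ft_force: [0.9, 0.5, -0.6]
opening: 21.7
```

{"op": "move_arm", "data": {"moves": [{"translation": [2.1, 0, -3.5], "rot": [0, 0, 0], "hand": -0.8}, {"translation": [2.1, 0, -3.5], "rot": [0, 0, 0], "hand": -0.8}, {"translation": [2.1, 0, -3.5], "rot": [0, 0, 0], "hand": -0.8}, {"translation": [2.1, 0, -3.5], "rot": [0, 0, 0], "hand": -0.8}, {"translation": [2.1, 0, -3.5], "rot": [0, 0, 0], "hand": -0.8}]}}

```text
time_s: 4.2
position: [586.8, -242.1, 229.0]
tcp_rot: [-1.571, -0.001, -0.156]
ft_force: [1.9, -0.5, -1.4]
opening: 20.9
```

```bash
python3 - <<'E'
from h import *
import pickle
go(585,-250,230,-.157)
c=cap('wrist');pickle.dump(c,open('w2.pkl','wb'));cv2.imwrite('pics/w2.png',c['pixels'])
P=pts(c).reshape(-1,3)
for n,z0,z1 in(('top',90,101),):
    q=P[(P[:,2]>z0)&(P[:,2]<z1)]
    for nm,k in (('fix',q[:,0]>600),('mov',q[:,0]<600)):
        s=q[k]; r=cv2.minAreaRect(s[:,:2].astype(np.float32));print(nm,len(s),r)
E
```

```text
t 4.2 pos [ 586.8 -242.1  229. ] rpy [-1.571e+00 -1.000e-03 -1.560e-01] open 20.9 F [ 1.9 -0.5 -1.4]
total cm [-0.06 -0.1  -0.8 ] rows 1 each [-0.06 -0.1  -0.8 ] | then rot y total 0.001 rows 1 each 0.0009
fix 4324 ((708.93017578125, -245.38137817382812), (220.02174377441406, 351.8034973144531), 0.401507705450058)
mov 11994 ((501.2438049316406, -236.70974731445312), (195.17376708984375, 370.4371337890625), 0.33607763051986694)
```

View pics/w2.png

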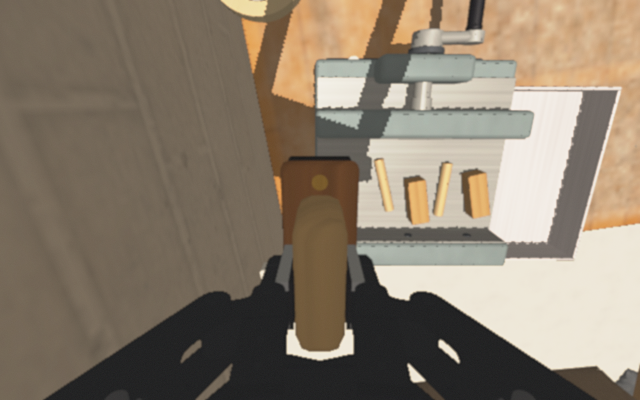

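```bash
cat > vice.py <<'E'
from h import *
import sys
def vice(c,cols_m,rows_m,cols_f,rows_f,yaw=-.157):
    W=pts(c); 
    Rm=np.array([[np.cos(yaw),-np.sin(yaw)],[np.sin(yaw),np.cos(yaw)]])
    out=[]
    for nm,cs,rs,sg in(('mov',cols_m,rows_m,1),('fix',cols_f,rows_f,-1)):
        E=[];S=[]
        for u in range(*cs):
            w=W[rs[0]:rs[1],u]; w=w[(w[:,2]>92)&(w[:,2]<102)]
            if len(w)<3: continue
            S+=list(w[:,2]); x=w[:,:2]@Rm   # vice axes coordinates
            i=np.argmax(sg*x[:,0]); E.append(x[i])
        E=np.array(E); k=np.polyfit(E[:,1],E[:,0],1)
        r=E[:,0]-np.polyval(k,E[:,1]); g=abs(r)<2.5; k=np.polyfit(E[g,1],E[g,0],1)
        print(nm,'edge x at slope',k.round(4),'n',g.sum(),'y range',E[:,1].min().round(1),E[:,1].max().round(1),'z',np.median(S).round(1)); out.append((k,E))
    return out
E
python3 - <<'E'
from vice import *
import pickle
c=pickle.load(open('w2.pkl','rb'))
o=vice(c,(310,540),(100,150),(365,510),(230,275))
W=pts(c);print('bed',W[150,450],W[215,450],'scr',W[215,385])
E
```

```text
mov edge x at slope [3.400000e-03 5.714188e+02] n 213 y range -151.4 35.6 z 97.2
fix edge x at slope [2.600000e-03 6.711313e+02] n 142 y range -102.8 34.5 z 95.2
bed [ 576.24158261 -109.23408197   60.88275523] [ 644.84393363 -111.83994462   62.09576675] scr [ 634.73875254 -179.419224     60.9091964 ]
```

```bash
python3 - <<'E'
from h import *
import pickle
c=pickle.load(open('w2.pkl','rb'))
M=np.linalg.inv(np.array(tcp()));W=pts(c);
t=W@M[:3,:3].T+M[:3,3]
for r in(152,154,156,158,160,164,170,185,200): print(r,t[r,300].round(1),t[r,340].round(1))
print('row175 edges',[ (u,t[175,u].round(1).tolist()) for u in (280,282,284,286,352,354,356,358,360)])
vo=np.array([604,-155]);y=-.16
for v in(-100,-78,95): 
    p=vo+np.array([-np.sin(y),np.cos(y)])*v+np.array([np.cos(y),np.sin(y)])*(-3.1); print(v,p.round(1))
E
```

```text
152 [-21.5 228.7 -17.2] [-30.7 167.   26.3]
154 [-19.2 228.2 -17.2] [-28.6 167.4  26.4]
156 [-48.8  26.4  -5.2] [-49.   26.2  16.8]
158 [-48.5  21.7  -4.9] [-48.5  22.1  16.5]
160 [-47.8  19.6  -4.8] [-48.   19.1  16.3]
164 [-47.5   9.9  -4.2] [-47.6   9.4  15.7]
170 [-44.8   8.3  -4.2] [-44.8   8.2  15.7]
185 [-37.2   7.6  -4.2] [-37.2   8.   15.9]
200 [-29.3   7.9  -4.4] [-29.6   7.2  16. ]
row175 edges [(280, [-41.8, 9.9, -14.4]), (282, [-42.2, 8.1, -13.2]), (284, [-42.2, 8.3, -12.2]), (286, [-42.1, 8.6, -11.2]), (352, [-42.5, 7.4, 21.7]), (354, [-42.4, 7.9, 22.7]), (356, [-42.2, 8.9, 23.9]), (358, [-42.1, 9.2, 24.9]), (360, [-7.4, 166.8, 47.2])]
-100 [ 585.  -253.2]
-78 [ 588.5 -231.5]
95 [616.1 -60.7]
```

```bash
python3 - <<'E'
from h import *
import pickle
c=pickle.load(open('w2.pkl','rb'))
print(c['mount'].round(4),c['cx'],c['cy'],c['fx'])
# ray at u=319 tool z vs depth
for d in(150,180,230,330):
    for u in (319.5,):
        p=c['mount']@np.array([(u-c['cx'])/c['fx']*d,0,d,1]);print(d,p.round(1))
s=pickle.load(open('w0.pkl','rb')) if 0 else pickle.load(open('wrist.pkl','rb'))
M=np.array(s['mount']);d=s['depth'];
for u in (205,215,222,418,424,435): print(u,[ (M@np.array([(u-s['cx'])/s['fx']*d[v,u],(v-s['cy'])/s['fy']*d[v,u],d[v,u],1])).round(1)[:3].tolist() for v in(275,)])
E
```

```text
[[-1.100000e-03  9.548000e-01  2.974000e-01 -7.448210e+01]
 [ 6.000000e-04 -2.974000e-01  9.548000e-01 -1.431369e+02]
 [ 1.000000e+00  1.200000e-03 -3.000000e-04  2.132000e-01]
 [ 0.000000e+00  0.000000e+00  0.000000e+00  1.000000e+00]] 319.6046893949493 201.4119206322399 311.8684416329231
150 [-29.9   0.1   0.1   1. ]
180 [-20.9  28.7   0.1   1. ]
230 [-6.1 76.5  0.1  1. ]
330 [ 23.7 171.9   0.    1. ]
205 [[-10.5, -34.9, -44.6]]
215 [[-7.9, -30.5, -42.3]]
222 [[-2.8, -21.9, -42.5]]
418 [[-3.9, -23.6, 43.0]]
424 [[-7.5, -29.6, 43.3]]
435 [[-9.3, -32.6, 46.6]]
```

```bash
python3 - <<'E'
from h import *
import pickle
c=pickle.load(open('w2.pkl','rb'))
M=np.linalg.inv(c['T']);W=pts(c);t=W@M[:3,:3].T+M[:3,3]
print(t[158:166:2,300].round(1),t[158:166:2,340].round(1),t[175,[281,358]].round(1))
c=cap('wrist');pickle.dump(c,open('w3.pkl','wb'))
from vice import vice
vice(c,(310,530),(100,150),(370,510),(230,275)); go(585,-250,230,-.16)
E
```

```text
[[-10.5 -23.2 166.7]
 [-10.4 -21.9 165. ]
 [-10.  -20.2 159.7]
 [ -9.8 -18.7 155.8]] [[ 10.9 -23.3 167.2]
 [ 10.8 -21.8 164.5]
 [ 10.5 -20.2 160.2]
 [ 10.2 -18.6 155.3]] [[-19.4 -13.2 156.4]
 [ 19.3 -13.3 156.8]]
mov edge x at slope [2.4000e-03 5.7167e+02] n 207 y range -151.1 30.4 z 97.2
fix edge x at slope [2.500000e-03 6.710616e+02] n 140 y range -104.3 30.6 z 95.2
t 4.3 pos [ 586.6 -245.1  227.6] rpy [-1.572  0.    -0.16 ] open 21.0 F [-0.6  1.1 -2. ]
total cm [-0.08 -0.24 -0.51] rows 1 each [-0.08 -0.24 -0.51] | then rot y total 0.0 rows 1 each 0.0001
```

```bash
cat >> h.py <<'E'
VO=np.array([604.3,-154.5]);VY=-.1595
def v2w(x,y): return VO+np.array([np.cos(VY)*x-np.sin(VY)*y,np.sin(VY)*x+np.cos(VY)*y])
def w2v(p): d=np.array(p)[:2]-VO; return np.array([np.cos(VY)*d[0]+np.sin(VY)*d[1],-np.sin(VY)*d[0]+np.cos(VY)*d[1]])
def gov(x,y,z,yaw=VY):
    print('now in vice',w2v(tcp()[:2,3]).round(1)); go(*v2w(x,y),z,yaw)
E
python3 - <<'E'
from h import *
gov(.2,-75,110)
E
```

```text
now in vice [ -3.1 -92.3]
t 4.3 pos [ 586.6 -245.1  227.6] rpy [-1.572  0.    -0.16 ] open 21.0 F [-0.6  1.1 -2. ]
total cm [ 0.33 11.76  1.74] rows 3 each [0.11 3.92 0.58] | then rot y total -0.0 rows 1 each -0.0004
```

{"op": "move_arm", "data": {"moves": [{"translation": [0.3, 2, 1.7], "rot": [0, 0, 0], "hand": -0.8}, {"translation": [0, 4, 0], "rot": [0, 0, 0], "hand": -0.8}, {"translation": [0, 3, 0], "rot": [0, 0, 0], "hand": -0.8}, {"translation": [0, 0, 0], "rot": [0, 0, 0], "hand": -0.8}, {"translation": [0, 0, 0], "rot": [0, 0, 0], "hand": -0.8}]}}

```text
time_s: 4.8
position: [591.7, -223.8, 138.9]
tcp_rot: [-1.57, 0.001, -0.156]
ft_force: [-0.1, 1.1, -0.0]
opening: 21.3
```

```bash
python3 - <<'E'
from h import *
import pickle
gov(.2,-75,95)
c=cap('wrist');cv2.imwrite('pics/w4.png',c['pixels'])
E
```

```text
now in vice [ -1.4 -70.4]
t 4.8 pos [ 591.7 -223.8  138.9] rpy [-1.57e+00  1.00e-03 -1.56e-01] open 21.3 F [-0.1  1.1 -0. ]
total cm [ 0.16  4.39 -0.46] rows 1 each [ 0.16  4.39 -0.46] | then rot y total 0.004 rows 1 each 0.0038
```

View pics/w4.png

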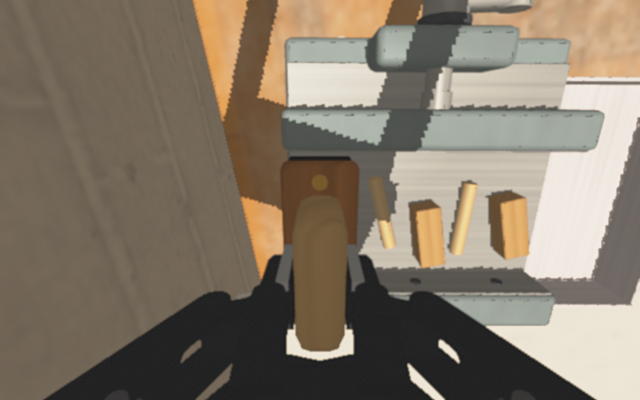

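{"op": "move_arm", "data": {"moves": [{"translation": [0.1, 0, -0.3], "rot": [0, 0.003, 0], "hand": -0.8}, {"translation": [0, 1, 0], "rot": [0, 0, 0], "hand": -0.8}, {"translation": [0, 1, 0], "rot": [0, 0, 0], "hand": -0.8}, {"translation": [0, 1, 0], "rot": [0, 0, 0], "hand": -0.8}, {"translation": [0, 0, 0], "rot": [0, 0, 0], "hand": -0.8}]}}

```text
time_s: 5.35
position: [591.5, -226.7, 105.9]
tcp_rot: [-1.57, 0.003, -0.159]
ft_force: [0.1, 0.9, -1.9]
opening: 21.8
```

{"op": "move_arm", "data": {"moves": [{"translation": [0, 0.7, 0], "rot": [0, 0, 0], "hand": -0.8}, {"translation": [0, 0.4, 0], "rot": [0, 0, 0], "hand": -0.8}, {"translation": [0, 0.2, 0], "rot": [0, 0, 0], "hand": -0.8}, {"translation": [0, 0.1, 0], "rot": [0, 0, 0], "hand": -0.8}, {"translation": [0, 0, 0], "rot": [0, 0, 0], "hand": -0.8}]}}

```text
time_s: 5.85
position: [592.5, -227.2, 94.4]
tcp_rot: [-1.571, 0.0, -0.159]
ft_force: [-0.2, -0.3, -1.3]
opening: 21.2
```

```bash
python3 - <<'E'
from h import *
gov(.2,-75,90)
E
```

```text
now in vice [ -0.1 -73.7]
t 5.85 pos [ 592.5 -227.2   94.4] rpy [-1.571  0.    -0.159] open 21.2 F [-0.2 -0.3 -1.3]
total cm [ 0.03  0.44 -0.13] rows 1 each [ 0.03  0.44 -0.13] | then rot y total 0.001 rows 1 each 0.0007
```

Down in small steps until contact.

{"op": "move_arm", "data": {"moves": [{"translation": [0, 0.2, 0], "rot": [0, 0, 0], "hand": -0.8}, {"translation": [0, 0, 0], "rot": [0, 0, 0], "hand": -0.8}, {"translation": [0, 0.1, 0], "rot": [0, 0, 0], "hand": -0.8}, {"translation": [0, 0, 0], "rot": [0, 0, 0], "hand": -0.8}, {"translation": [0, 0, 0], "rot": [0, 0, 0], "hand": -0.8}]}}

```text
time_s: 6.35
position: [592.7, -227.3, 91.8]
tcp_rot: [-1.571, -0.0, -0.159]
ft_force: [-1.7, -0.1, 1.8]
opening: 21.3
```

{"op": "move_arm", "data": {"moves": [{"translation": [0, 0.1, 0], "rot": [0, 0, 0], "hand": -0.8}, {"translation": [0, 0, 0], "rot": [0, 0, 0], "hand": -0.8}, {"translation": [0, 0.1, 0], "rot": [0, 0, 0], "hand": -0.8}, {"translation": [0, 0, 0], "rot": [0, 0, 0], "hand": -0.8}, {"translation": [0, 0, 0], "rot": [0, 0, 0], "hand": -0.8}]}}

```text
time_s: 6.85
position: [592.6, -227.4, 91.7]
tcp_rot: [-1.571, -0.001, -0.159]
ft_force: [-10.4, 4.2, 15.8]
opening: 20.8
```

{"op": "move_arm", "data": {"moves": [{"translation": [0, -0.1, 0], "rot": [0, 0, 0], "hand": -0.8}, {"translation": [0, 0, 0.8], "rot": [0, 0, 0], "hand": -0.8}, {"translation": [0, 0, 1.2], "rot": [0, 0, 0], "hand": -0.8}, {"translation": [0, 0, 1.2], "rot": [0, 0, 0], "hand": -0.8}, {"translation": [0, 0, 1.2], "rot": [0, 0, 0], "hand": -0.8}]}}

```text
time_s: 7.35
position: [600.6, -184.4, 91.7]
tcp_rot: [-1.573, -0.003, -0.159]
ft_force: [-0.8, -3.9, 5.2]
opening: 21.3
```

{"op": "move_arm", "data": {"moves": [{"translation": [0, 0, 1.2], "rot": [0, 0, 0], "hand": -0.8}, {"translation": [0, 0, 1.2], "rot": [0, 0, 0], "hand": -0.8}, {"translation": [0, 0, 1.2], "rot": [0, 0, 0], "hand": -0.8}, {"translation": [0, 0, 1.2], "rot": [0, 0, 0], "hand": -0.8}, {"translation": [0, 0, 0], "rot": [0, 0, 0], "hand": -0.8}]}}

```text
time_s: 7.85
position: [608.5, -135.0, 91.6]
tcp_rot: [-1.571, -0.003, -0.158]
ft_force: [-0.7, 2.7, 6.6]
opening: 21.3
```

```bash
python3 - <<'E'
from h import *
gov(.2,93,91)
c=cap('wrist');cv2.imwrite('pics/w5.png',c['pixels'])
E
```

```text
now in vice [ 1.1 19.9]
t 7.85 pos [ 608.5 -135.    91.6] rpy [-1.571 -0.003 -0.158] open 21.3 F [-0.7  2.7  6.6]
total cm [-0.07  0.07  7.31] rows 2 each [-0.04  0.03  3.66] | then rot y total 0.002 rows 1 each 0.0017
```

View pics/w5.png

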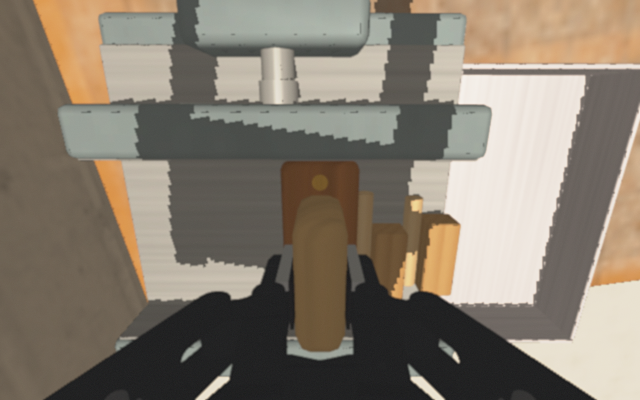

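The sweep is working: the bits are bunched ahead of the scraper (365–460, 195–295). Continuing.

{"op": "move_arm", "data": {"moves": [{"translation": [-0.1, 0, 1.2], "rot": [0, 0, 0], "hand": -0.8}, {"translation": [0, 0, 1.2], "rot": [0, 0, 0], "hand": -0.8}, {"translation": [0, 0, 1.2], "rot": [0, 0, 0], "hand": -0.8}, {"translation": [0, 0, 1.2], "rot": [0, 0, 0], "hand": -0.8}, {"translation": [0, 0, 1.2], "rot": [0, 0, 0], "hand": -0.8}]}}

```text
time_s: 8.4
position: [616.8, -77.2, 91.7]
tcp_rot: [-1.572, -0.003, -0.159]
ft_force: [-0.4, -3.7, 5.0]
opening: 21.2
```

{"op": "move_arm", "data": {"moves": [{"translation": [0, 0, 1.2], "rot": [0, 0, 0], "hand": -0.8}, {"translation": [0, 0, 0.6], "rot": [0, 0, 0], "hand": -0.8}, {"translation": [0, 0, 0], "rot": [0, 0, 0], "hand": -0.8}, {"translation": [0, 0, 0], "rot": [0, 0, 0], "hand": -0.8}, {"translation": [0, 0, 0], "rot": [0, 0, 0], "hand": -0.8}]}}

```text
time_s: 8.9
position: [619.7, -58.2, 91.7]
tcp_rot: [-1.57, -0.003, -0.158]
ft_force: [0.4, 2.0, 6.0]
opening: 21.1
```

```bash
python3 - <<'E'
from h import *
gov(.2,93,91)
c=cap('wrist');d=cap('scene')
cv2.imwrite('pics/w6.png',np.hstack([cv2.resize(c['pixels'][:, 200:],None,fx=.9,fy=.9),cv2.resize(d['pixels'][120:250,220:420],None,fx=2,fy=360/130)]))
E
```

```text
now in vice [-0.1 97.5]
t 8.9 pos [619.7 -58.2  91.7] rpy [-1.57  -0.003 -0.158] open 21.1 F [0.4 2.  6. ]
total cm [ 0.03  0.06 -0.45] rows 1 each [ 0.03  0.06 -0.45] | then rot y total 0.001 rows 1 each 0.0011
```

View pics/w6.png

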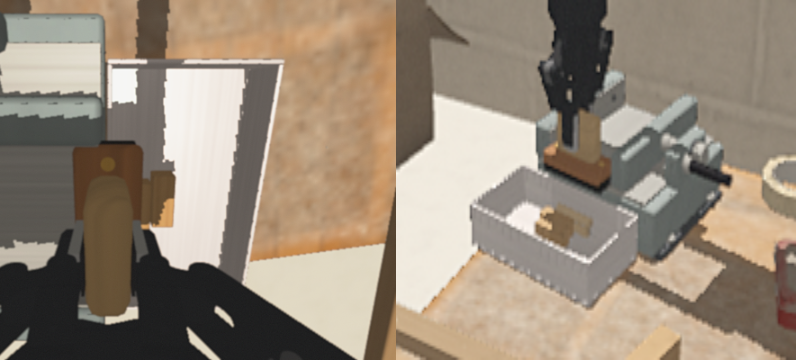

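{"op": "move_arm", "data": {"moves": [{"translation": [0, -2, 0], "rot": [0, 0, 0], "hand": -0.8}, {"translation": [0, -4, 0], "rot": [0, 0, 0], "hand": -0.8}, {"translation": [0, -4, 0], "rot": [0, 0, 0], "hand": -0.8}, {"translation": [0, -4, 0], "rot": [0, 0, 0], "hand": -0.8}, {"translation": [0, 0, 0], "rot": [0, 0, 0], "hand": -0.8}]}}

```text
time_s: 9.5
position: [621.8, -59.2, 238.0]
tcp_rot: [-1.571, -0.011, -0.159]
ft_force: [1.2, -0.4, -1.2]
opening: 21.3
```

```bash
python3 - <<'E'
from h import *
go(366,324,230,VY)
c=cap('side');cv2.imwrite('pics/s1.png',np.hstack([cv2.resize(c['pixels'][150:330,310:510],None,fx=2,fy=2),cv2.resize(c['pixels'][150:270,140:260],None,fx=3,fy=3)]))
E
```

```text
t 9.5 pos [621.8 -59.2 238. ] rpy [-1.571 -0.011 -0.159] open 21.3 F [ 1.2 -0.4 -1.2]
total cm [-31.31   0.44  33.8 ] rows 10 each [-3.13  0.04  3.38] | then rot y total 0.001 rows 1 each 0.001
```

View pics/s1.png

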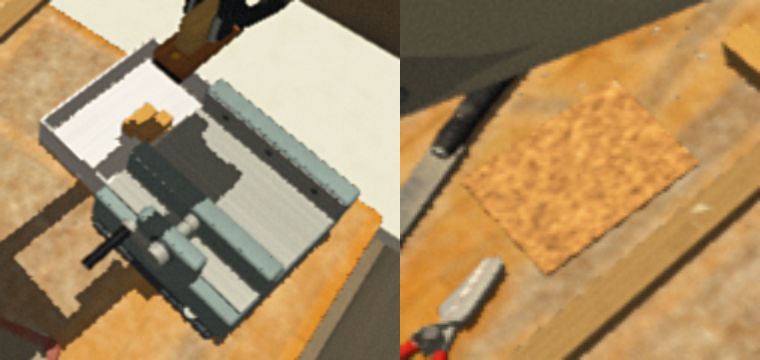

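```bash
python3 - <<'E'
from h import *
import pickle
c=pickle.load(open('side.pkl','rb'))
P=np.array([plane(c,*p,4)[:2] for p in((210.7,176.7),(239,204.3),(189.3,241),(160.7,211))]);print(P.round(1),P.mean(0),[np.linalg.norm(P[i]-P[i-1]).round() for i in range(4)])
go(*P.mean(0),200,VY)
E
```

```text
[[443.1 370.6]
 [431.  255. ]
 [287.9 269.5]
 [296.5 384.4]] [364.63953325 319.85508217] [np.float64(147.0), np.float64(116.0), np.float64(144.0), np.float64(115.0)]
t 9.55 pos [620.6 -59.  234.4] rpy [-1.571 -0.007 -0.158] open 21.4 F [ 0.2 -0.3 -1.9]
total cm [-31.28   3.22  33.37] rows 10 each [-3.13  0.32  3.34] | then rot y total 0.001 rows 1 each 0.001
```

{"op": "move_arm", "data": {"moves": [{"translation": [-3.1, 0.3, 3.4], "rot": [0, 0, 0], "hand": -0.8}, {"translation": [-3.1, 0.3, 3.4], "rot": [0, 0, 0], "hand": -0.8}, {"translation": [-3.1, 0.3, 3.4], "rot": [0, 0, 0], "hand": -0.8}, {"translation": [-3.1, 0.3, 3.4], "rot": [0, 0, 0], "hand": -0.8}, {"translation": [-3.1, 0.3, 3.4], "rot": [0, 0, 0], "hand": -0.8}]}}

```text
time_s: 10.05
position: [489.9, 134.6, 212.9]
tcp_rot: [-1.571, 0.003, -0.159]
ft_force: [-0.2, 0.5, -0.8]
opening: 21.2
```

{"op": "move_arm", "data": {"moves": [{"translation": [-3.1, 0.3, 3.4], "rot": [0, 0, 0], "hand": -0.8}, {"translation": [-3.1, 0.3, 3.4], "rot": [0, 0, 0], "hand": -0.8}, {"translation": [-3.1, 0.3, 3.4], "rot": [0, 0, 0], "hand": -0.8}, {"translation": [-3.1, 0.3, 3.4], "rot": [0, 0, 0], "hand": -0.8}, {"translation": [-3.1, 0.3, 3.2], "rot": [0, -0.05, 0], "hand": -0.8}]}}

```text
time_s: 10.55
position: [363.3, 324.6, 198.2]
tcp_rot: [-1.572, 0.002, -0.108]
ft_force: [0.7, 0.1, -1.4]
opening: 21.1
```

{"op": "move_arm", "data": {"moves": [{"translation": [0, 3, 0], "rot": [0, 0, 0], "hand": -0.8}, {"translation": [0, 4, 0], "rot": [0, 0, 0], "hand": -0.8}, {"translation": [0, 3, 0], "rot": [0, 0, 0], "hand": -0.8}, {"translation": [0, 0, 0], "rot": [0, 0, 0], "hand": -0.8}, {"translation": [0, 0, 0], "rot": [0, 0, 0], "hand": -0.8}]}}

```text
time_s: 11.05
position: [364.6, 323.0, 99.3]
tcp_rot: [-1.573, 0.003, -0.109]
ft_force: [-0.5, -0.3, -0.1]
opening: 21.2
```

```bash
python3 - <<'E'
from h import *
go(366.5,324,35.5,-.1)
E
```

```text
t 11.05 pos [364.6 323.   99.3] rpy [-1.573  0.003 -0.109] open 21.2 F [-0.5 -0.3 -0.1]
total cm [0.19 6.38 0.14] rows 2 each [0.1  3.19 0.07] | then rot y total -0.009 rows 1 each -0.0088
```

{"op": "move_arm", "data": {"moves": [{"translation": [0.2, 3, 0.1], "rot": [0, 0, 0], "hand": -0.8}, {"translation": [0, 2, 0], "rot": [0, 0, 0], "hand": -0.8}, {"translation": [0, 0.8, 0], "rot": [0, 0, 0], "hand": -0.8}, {"translation": [0, 0.3, 0], "rot": [0, 0, 0], "hand": -0.8}, {"translation": [0, 0.2, 0], "rot": [0, 0, 0], "hand": -0.8}]}}

```text
time_s: 11.55
position: [368.9, 325.0, 38.8]
tcp_rot: [-1.569, -0.002, -0.109]
ft_force: [0.1, 0.3, -1.4]
opening: 21.3
```

{"op": "move_arm", "data": {"moves": [{"translation": [0, 0.1, 0], "rot": [0, 0, 0], "hand": -0.8}, {"translation": [0, 0, 0], "rot": [0, 0, 0], "hand": -0.8}, {"translation": [0, 0, 0], "rot": [0, 0, 0], "hand": -0.8}, {"translation": [0, 0, 0], "rot": [0, 0, 0], "hand": -0.8}, {"translation": [0, 0, 0], "rot": [0, 0, 0], "hand": -0.8}]}}

```text
time_s: 12.05
position: [368.0, 324.4, 36.7]
tcp_rot: [-1.57, -0.0, -0.109]
ft_force: [-0.2, 0.2, -0.2]
opening: 21.4
```

{"op": "move_arm", "data": {"moves": [{"translation": [0, 0.1, 0], "rot": [0, 0, 0], "hand": -0.8}, {"translation": [0, 0, 0], "rot": [0, 0, 0], "hand": -0.8}, {"translation": [0, 0, 0], "rot": [0, 0, 0], "hand": 0.2}, {"translation": [0, 0, 0], "rot": [0, 0, 0], "hand": 0.2}, {"translation": [0, 0, 0], "rot": [0, 0, 0], "hand": 0.2}]}}

```text
time_s: 12.55
position: [367.8, 324.3, 35.3]
tcp_rot: [-1.571, 0.0, -0.109]
ft_force: [-0.1, 0.1, -0.6]
opening: 51.0
```

{"op": "move_arm", "data": {"moves": [{"translation": [0, -2, 0], "rot": [0, 0, 0], "hand": 0.2}, {"translation": [0, -4, 0], "rot": [0, 0, 0], "hand": 0.2}, {"translation": [0, -4.5, 0], "rot": [0, 0, 0], "hand": 0.2}, {"translation": [0, -4.5, 0], "rot": [0, 0, 0], "hand": 0.2}, {"translation": [0, 0, 0], "rot": [0, 0, 0], "hand": 0.2}]}}

```text
time_s: 13.05
position: [371.2, 326.8, 193.1]
tcp_rot: [-1.563, -0.009, -0.109]
ft_force: [1.0, 0.6, -0.2]
opening: 51.1
```

```bash
python3 - <<'E'
from h import *
import pickle
c=cap('wrist');pickle.dump(c,open('w7.pkl','wb'));cv2.imwrite('pics/w7.png',c['pixels'])
P=pts(c).reshape(-1,3)
def rect(n,x0,x1,y0,y1,z0,z1):
    q=P[(P[:,2]>z0)&(P[:,2]<z1)&(P[:,0]>x0)&(P[:,0]<x1)&(P[:,1]>y0)&(P[:,1]<y1)]
    if len(q)>20: print(n,len(q),cv2.minAreaRect(q[:,:2].astype(np.float32)),np.median(q[:,2]))
rect('handle',300,430,270,380,64,78);rect('foot',300,430,270,380,20,31)
rect('b0',480,590,230,330,22,34);rect('b1',380,480,70,170,22,34)
go(432,122,120,-1.8)
E
```

```text
handle 1550 ((367.039306640625, 324.30621337890625), (21.28148078918457, 59.82838821411133), 84.28691864013672) 70.59353917286452
foot 1730 ((367.8357849121094, 324.48858642578125), (39.94545364379883, 89.6053237915039), 83.79976654052734) 26.35900329813674
b0 1353 ((535.6307373046875, 284.02105712890625), (70.15071868896484, 29.803804397583008), 85.85761260986328) 28.42927928877043
b1 1699 ((435.0155029296875, 123.14674377441406), (71.20697021484375, 28.903764724731445), 75.88113403320312) 28.53192054194824
t 13.1 pos [370.  325.9 189.6] rpy [-1.566 -0.006 -0.109] open 51.7 F [-0.8  0.   0.3]
total cm [  8.33   6.91 -19.63] rows 5 each [ 1.67  1.38 -3.93] | then rot y total 1.691 rows 12 each 0.1409
```

View pics/w7.png

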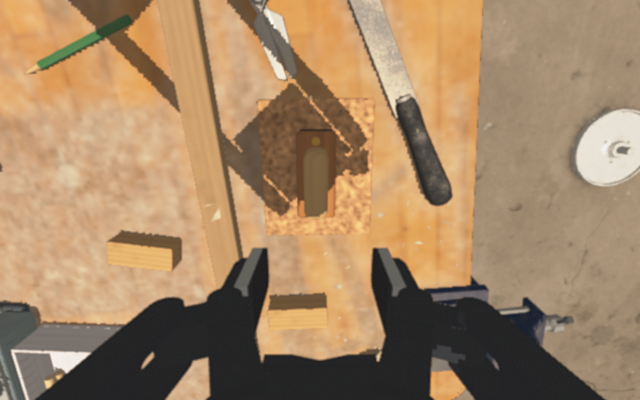

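{"op": "move_arm", "data": {"moves": [{"translation": [1.7, 0, -3.9], "rot": [0, 0, 0], "hand": 0.5}, {"translation": [1.7, 0, -3.9], "rot": [0, 0, 0], "hand": 0.5}, {"translation": [1.7, 0, -3.9], "rot": [0, 0, 0], "hand": 0.5}, {"translation": [1.7, 0, -3.9], "rot": [0, 0, 0], "hand": 0.5}, {"translation": [1.7, 0, -3.9], "rot": [0, 0.142, 0], "hand": 0.5}]}}

```text
time_s: 13.6
position: [430.5, 119.5, 183.7]
tcp_rot: [-1.572, 0.002, -0.251]
ft_force: [0.1, 0.1, 0.6]
opening: 63.8
```

{"op": "move_arm", "data": {"moves": [{"translation": [0, 1, 0], "rot": [0, 0.142, 0], "hand": 0.5}, {"translation": [0, 1, 0], "rot": [0, 0.142, 0], "hand": 0.5}, {"translation": [0, 1, 0], "rot": [0, 0.142, 0], "hand": 0.5}, {"translation": [0, 1, 0], "rot": [0, 0.142, 0], "hand": 0.5}, {"translation": [0, 1, 0], "rot": [0, 0.142, 0], "hand": 0.5}]}}

```text
time_s: 14.1
position: [430.1, 121.0, 133.2]
tcp_rot: [-1.573, 0.001, -0.967]
ft_force: [0.2, 0.1, 0.0]
opening: 64.0
```

{"op": "move_arm", "data": {"moves": [{"translation": [0, 1, 0], "rot": [0, 0.142, 0], "hand": 0.5}, {"translation": [0, 1, 0], "rot": [0, 0.142, 0], "hand": 0.5}, {"translation": [0, 0, 0], "rot": [0, 0.142, 0], "hand": 0.5}, {"translation": [0, 0, 0], "rot": [0, 0.142, 0], "hand": 0.5}, {"translation": [0, 0, 0], "rot": [0, 0.142, 0], "hand": 0.5}]}}

```text
time_s: 14.6
position: [429.9, 121.0, 113.5]
tcp_rot: [-1.574, -0.001, -1.677]
ft_force: [0.3, -0.0, 0.5]
opening: 64.2
```

```bash
python3 - <<'E'
from h import *
go(435,123,40,-1.817)
c=cap('wrist');P=pts(c).reshape(-1,3)
q=P[(P[:,2]>22)&(P[:,2]<34)&(abs(P[:,0]-435)<55)&(abs(P[:,1]-123)<55)]
print(len(q),cv2.minAreaRect(q[:,:2].astype(np.float32)))
E
```

```text
t 14.6 pos [429.9 121.  113.5] rpy [-1.574e+00 -1.000e-03 -1.677e+00] open 64.2 F [ 0.3 -0.   0.5]
total cm [-0.25  7.35  0.5 ] rows 2 each [-0.13  3.68  0.25] | then rot y total 0.14 rows 1 each 0.1403
3175 ((435.3994445800781, 123.1767578125), (69.98242950439453, 28.092082977294922), 76.05282592773438)
```

{"op": "move_arm", "data": {"moves": [{"translation": [-0.2, 0, 0.5], "rot": [0, 0.14, 0], "hand": 0.3}, {"translation": [0, 4, 0], "rot": [0, 0, 0], "hand": 0.3}, {"translation": [0, 4, 0], "rot": [0, 0, 0], "hand": 0.3}, {"translation": [0, 2.2, 0], "rot": [0, 0, 0], "hand": 0.3}, {"translation": [0, 0.7, 0], "rot": [0, 0, 0], "hand": 0.3}]}}

```text
time_s: 15.15
position: [432.6, 122.1, 2.3]
tcp_rot: [-1.577, -0.003, -1.808]
ft_force: [-0.8, -1.0, -0.0]
opening: 55.5
```

{"op": "move_arm", "data": {"moves": [{"translation": [0, 0, 0], "rot": [0, 0, 0], "hand": 0.3}, {"translation": [0, 0, 0], "rot": [0, 0, 0], "hand": -0.6}, {"translation": [0, 0, 0], "rot": [0, 0, 0], "hand": -0.6}, {"translation": [0, 0, 0], "rot": [0, 0, 0], "hand": -0.6}, {"translation": [0, 0, 0], "rot": [0, 0, 0], "hand": -0.6}], "newtons": 40}}

```text
time_s: 15.65
position: [438.0, 123.0, 8.2]
tcp_rot: [-1.568, 0.001, -1.811]
ft_force: [-1.0, 0.1, 7.3]
opening: 27.1
```

{"op": "move_arm", "data": {"moves": [{"translation": [0, 0, 0], "rot": [0, 0, 0], "hand": -0.6}, {"translation": [0, -2, 0], "rot": [0, 0, 0], "hand": -0.6}, {"translation": [0, -4, 0], "rot": [0, -0.13, 0], "hand": -0.6}, {"translation": [0, -4, 0], "rot": [0, -0.14, 0], "hand": -0.6}, {"translation": [0, -4, 0], "rot": [0, -0.14, 0], "hand": -0.6}]}}

```text
time_s: 16.15
position: [436.1, 122.7, 148.3]
tcp_rot: [-1.57, -0.0, -1.395]
ft_force: [0.2, -0.1, -0.6]
opening: 27.5
```

```bash
python3 - <<'E'
from h import *
gov(0,-35,170)
E
```

```text
now in vice [-210.  247.]
t 16.15 pos [436.1 122.7 148.3] rpy [-1.57  -0.    -1.395] open 27.5 F [ 0.2 -0.1 -0.6]
total cm [33.54 -2.16 10.55] rows 8 each [ 4.19 -0.27  1.32] | then rot y total -1.235 rows 9 each -0.1373
```

{"op": "move_arm", "data": {"moves": [{"translation": [3.4, -0.6, 1.1], "rot": [0, 0, 0], "hand": -0.6}, {"translation": [3.4, -0.6, 1.1], "rot": [0, 0, 0], "hand": -0.6}, {"translation": [3.4, -0.6, 1.1], "rot": [0, 0, 0], "hand": -0.6}, {"translation": [3.3, -0.4, 1], "rot": [0, 0, 0], "hand": -0.6}, {"translation": [3.3, 0, 1], "rot": [0, 0, 0], "hand": -0.6}]}}

```text
time_s: 16.65
position: [518.2, -35.3, 169.9]
tcp_rot: [-1.568, -0.001, -1.401]
ft_force: [0.6, -0.2, -0.2]
opening: 27.1
```

{"op": "move_arm", "data": {"moves": [{"translation": [3.4, 0, 1.1], "rot": [0, 0, 0], "hand": -0.6}, {"translation": [3.4, 0, 1.1], "rot": [0, 0, 0], "hand": -0.6}, {"translation": [3.3, 0, 1.1], "rot": [0, 0, 0], "hand": -0.6}, {"translation": [3.3, 0, 1], "rot": [0, 0, 0], "hand": -0.6}, {"translation": [3.3, 0, 1], "rot": [0, 0, 0], "hand": -0.6}]}}

```text
time_s: 17.15
position: [598.1, -190.9, 168.9]
tcp_rot: [-1.57, -0.0, -1.401]
ft_force: [1.2, 0.2, -0.1]
opening: 26.8
```

{"op": "move_arm", "data": {"moves": [{"translation": [0, 0, 0], "rot": [0, -0.124, 0], "hand": -0.6}, {"translation": [0, 0, 0], "rot": [0, -0.124, 0], "hand": -0.6}, {"translation": [0, 0, 0], "rot": [0, -0.124, 0], "hand": -0.6}, {"translation": [0, 0, 0], "rot": [0, -0.124, 0], "hand": -0.6}, {"translation": [0, 0, 0], "rot": [0, -0.124, 0], "hand": -0.6}]}}

```text
time_s: 17.65
position: [597.5, -189.6, 168.8]
tcp_rot: [-1.571, -0.0, -0.776]
ft_force: [-0.1, 0.3, -0.6]
opening: 27.0
```

{"op": "move_arm", "data": {"moves": [{"translation": [0, 0, 0], "rot": [0, -0.124, 0], "hand": -0.6}, {"translation": [0, 0, 0], "rot": [0, -0.124, 0], "hand": -0.6}, {"translation": [0, 0, 0], "rot": [0, -0.124, 0], "hand": -0.6}, {"translation": [0, 0, 0], "rot": [0, -0.124, 0], "hand": -0.6}, {"translation": [0, 0, 0], "rot": [0, -0.124, 0], "hand": -0.6}]}}

```text
time_s: 18.15
position: [597.5, -189.5, 168.9]
tcp_rot: [-1.571, -0.001, -0.155]
ft_force: [-0.3, -0.5, -0.5]
opening: 27.0
```

```bash
python3 - <<'E'
from h import *
import pickle
c=cap('wrist');pickle.dump(c,open('w8.pkl','wb'));cv2.imwrite('pics/w8.png',c['pixels'])
gov(0,-35,66)
E
```

```text
now in vice [ -1.1 -35.7]
t 18.2 pos [ 597.5 -189.5  168.8] rpy [-1.571 -0.    -0.148] open 27.0 F [ 0.3  0.1 -0.2]
total cm [ 0.11 10.28  0.07] rows 3 each [0.04 3.43 0.02] | then rot y total 0.012 rows 1 each 0.0115
```

View pics/w8.png

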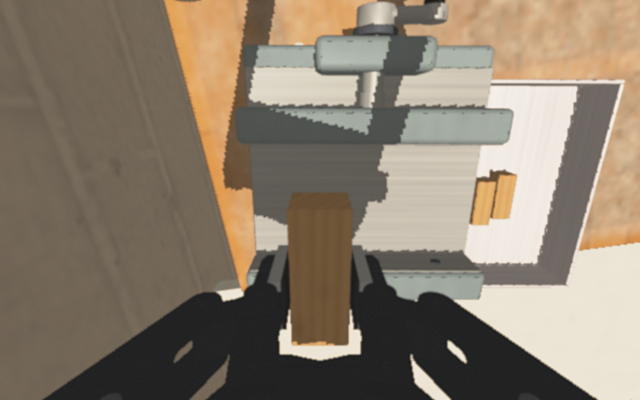

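{"op": "move_arm", "data": {"moves": [{"translation": [0.1, 3, 0.1], "rot": [0, 0.012, 0], "hand": -0.6}, {"translation": [0, 4, 0], "rot": [0, 0, 0], "hand": -0.6}, {"translation": [0, 2, 0], "rot": [0, 0, 0], "hand": -0.6}, {"translation": [0, 0.5, 0], "rot": [0, 0, 0], "hand": -0.6}, {"translation": [0, 0, 0], "rot": [0, 0, 0], "hand": -0.6}]}}

```text
time_s: 18.7
position: [598.3, -188.5, 73.0]
tcp_rot: [-1.571, 0.001, -0.174]
ft_force: [0.5, -0.4, 0.6]
opening: 27.2
```

{"op": "move_arm", "data": {"moves": [{"translation": [0, 0.1, 0], "rot": [0, 0, 0], "hand": -0.6}, {"translation": [0, 0, 0], "rot": [0, 0, 0], "hand": -0.6}, {"translation": [0, 0.1, 0], "rot": [0, 0, 0], "hand": -0.6}, {"translation": [0, 0, 0], "rot": [0, 0, 0], "hand": -0.6}, {"translation": [0, 0, 0], "rot": [0, 0, 0], "hand": -0.6}]}}

```text
time_s: 19.2
position: [598.8, -188.8, 71.8]
tcp_rot: [-1.571, -0.001, -0.173]
ft_force: [-0.4, 0.4, -0.0]
opening: 27.1
```

{"op": "move_arm", "data": {"moves": [{"translation": [0, 0.2, 0], "rot": [0, -0.013, 0], "hand": -0.6}, {"translation": [0, 0.2, 0], "rot": [0, 0, 0], "hand": -0.6}, {"translation": [0, 0, 0], "rot": [0, 0, 0], "hand": -0.6}, {"translation": [0, 0, 0], "rot": [0, 0, 0], "hand": -0.6}, {"translation": [0, 0, 0], "rot": [0, 0, 0], "hand": -0.6}]}}

```text
time_s: 19.7
position: [598.9, -188.8, 68.2]
tcp_rot: [-1.571, -0.001, -0.16]
ft_force: [-1.7, 0.6, 6.1]
opening: 27.1
```

{"op": "move_arm", "data": {"moves": [{"translation": [0, 0.1, 0], "rot": [0, 0, 0], "hand": -0.6}, {"translation": [0, 0, 0], "rot": [0, 0, 0], "hand": -0.6}, {"translation": [0, 0, 0], "rot": [0, 0, 0], "hand": -0.6}, {"translation": [0, 0, 0], "rot": [0, 0, 0], "hand": -0.6}, {"translation": [0, 0, 0], "rot": [0, 0, 0], "hand": -0.6}]}}

```text
time_s: 20.2
position: [598.8, -188.8, 68.1]
tcp_rot: [-1.571, -0.0, -0.16]
ft_force: [-6.8, 2.8, 13.6]
opening: 27.1
```

{"op": "move_arm", "data": {"moves": [{"translation": [0, -0.1, 0], "rot": [0, 0, 0], "hand": -0.6}, {"translation": [0, 0, 0], "rot": [0, 0, 0], "hand": 0.1}, {"translation": [0, 0, 0], "rot": [0, 0, 0], "hand": 0.1}, {"translation": [0, 0, 0], "rot": [0, 0, 0], "hand": 0.1}, {"translation": [0, -1, 0], "rot": [0, 0, 0], "hand": 0.1}]}}

```text
time_s: 20.7
position: [597.2, -188.1, 75.6]
tcp_rot: [-1.57, 0.004, -0.16]
ft_force: [-1.2, -0.8, -0.5]
opening: 46.8
```

{"op": "move_arm", "data": {"moves": [{"translation": [0, -4, 0], "rot": [0, 0, 0], "hand": 0.1}, {"translation": [0, -4.5, 0], "rot": [0, 0, 0], "hand": 0.1}, {"translation": [0, -3, 0], "rot": [0, 0, 0], "hand": 0.1}, {"translation": [0, 0, 1], "rot": [0, 0, 0], "hand": 0.1}, {"translation": [0, 0, 3], "rot": [0, 0, 0], "hand": 0.1}]}}

```text
time_s: 21.2
position: [605.7, -151.1, 194.6]
tcp_rot: [-1.572, -0.004, -0.163]
ft_force: [0.9, -0.3, -0.6]
opening: 47.1
```

```bash
python3 - <<'E'
from h import *
c=cap('wrist');P=pts(c).reshape(-1,3)
V=np.array([w2v(p) for p in P]); q=(P[:,2]>84)&(P[:,2]<91)&(abs(V[:,0])<46)&(V[:,1]>-80)&(V[:,1]<40)
print(q.sum(),cv2.minAreaRect(V[q].astype(np.float32)))
go(535.6,284,150,-1.643)
E
```

```text
2726 ((2.255706787109375, -34.69921875), (70.4779281616211, 28.244705200195312), 0.031703270971775055)
t 21.25 pos [ 605.9 -144.9  193.2] rpy [-1.568e+00 -1.000e-03 -1.590e-01] open 47.1 F [ 1.2  3.4 -0.6]
total cm [-13.76   4.41  41.22] rows 9 each [-1.53  0.49  4.58] | then rot y total 1.484 rows 11 each 0.1349
```

{"op": "move_arm", "data": {"moves": [{"translation": [-1.4, 0, 4.1], "rot": [0, 0, 0], "hand": 0.4}, {"translation": [-1.4, 0, 4.1], "rot": [0, 0, 0], "hand": 0.4}, {"translation": [-1.4, 0, 4.1], "rot": [0, 0, 0], "hand": 0.4}, {"translation": [0, 0, 0], "rot": [0, 0, 0], "hand": 0.4}, {"translation": [0, 0, 0], "rot": [0, 0, 0], "hand": 0.4}]}}

```text
time_s: 21.75
position: [582.8, -20.0, 192.1]
tcp_rot: [-1.571, 0.0, -0.157]
ft_force: [-0.6, -0.1, 0.1]
opening: 60.1
```

```bash
python3 - <<'E'
from h import *
c=cap('wrist');cv2.imwrite('pics/w9.png',c['pixels'])
go(535.6,284,150,-1.643)
E
```

```text
t 21.8 pos [583.  -21.1 192.2] rpy [-1.571  0.    -0.159] open 59.8 F [ 0.2 -0.3 -0.5]
total cm [-9.5   4.21 29.38] rows 7 each [-1.36  0.6   4.2 ] | then rot y total 1.484 rows 11 each 0.1349
```

View pics/w9.png

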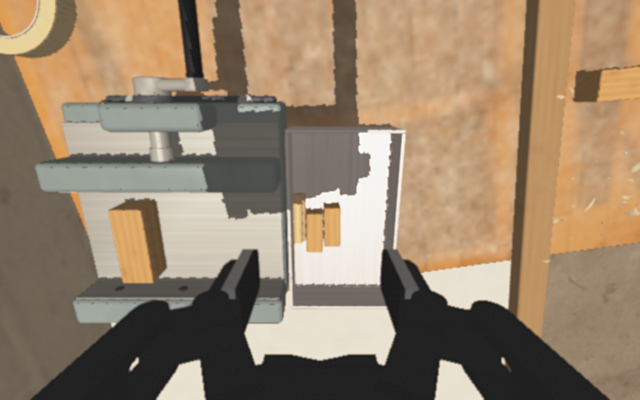

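{"op": "move_arm", "data": {"moves": [{"translation": [-1.4, 0, 4.2], "rot": [0, 0, 0], "hand": 0.4}, {"translation": [-1.4, 0, 4.2], "rot": [0, 0, 0], "hand": 0.4}, {"translation": [-1.4, 0, 4.2], "rot": [0, 0, 0], "hand": 0.4}, {"translation": [-1.4, 0, 4.2], "rot": [0, 0, 0], "hand": 0.4}, {"translation": [-1.4, 0, 4.2], "rot": [0, 0, 0], "hand": 0.4}]}}

```text
time_s: 22.3
position: [547.7, 197.4, 192.3]
tcp_rot: [-1.571, -0.0, -0.162]
ft_force: [1.0, -0.5, -0.3]
opening: 59.9
```

{"op": "move_arm", "data": {"moves": [{"translation": [-1.3, 0, 4.2], "rot": [0, 0, 0], "hand": 0.4}, {"translation": [-1.3, 0, 4.2], "rot": [0, 0, 0], "hand": 0.4}, {"translation": [0, 1, 0], "rot": [0, 0.14, 0], "hand": 0.4}, {"translation": [0, 1, 0], "rot": [0, 0.14, 0], "hand": 0.4}, {"translation": [0, 1, 0], "rot": [0, 0.14, 0], "hand": 0.4}]}}

```text
time_s: 22.8
position: [535.9, 283.6, 161.7]
tcp_rot: [-1.571, -0.0, -0.586]
ft_force: [-0.4, -0.2, 0.0]
opening: 59.6
```

{"op": "move_arm", "data": {"moves": [{"translation": [0, 1, 0], "rot": [0, 0.14, 0], "hand": 0.4}, {"translation": [0, 1, 0], "rot": [0, 0.14, 0], "hand": 0.4}, {"translation": [0, 1, 0], "rot": [0, 0.14, 0], "hand": 0.4}, {"translation": [0, 0, 0], "rot": [0, 0.14, 0], "hand": 0.4}, {"translation": [0, 0, 0], "rot": [0, 0.14, 0], "hand": 0.4}]}}

```text
time_s: 23.3
position: [535.7, 282.7, 131.4]
tcp_rot: [-1.572, -0.001, -1.288]
ft_force: [0.5, 0.5, 0.5]
opening: 59.5
```

{"op": "move_arm", "data": {"moves": [{"translation": [0, 0, 0], "rot": [0, 0.12, 0], "hand": 0.4}, {"translation": [0, 0, 0], "rot": [0, 0.12, 0], "hand": 0.4}, {"translation": [0, 0, 0], "rot": [0, 0.12, 0], "hand": 0.4}, {"translation": [0, 0, 0], "rot": [0, 0, 0], "hand": 0.4}, {"translation": [0, 0, 0], "rot": [0, 0, 0], "hand": 0.4}]}}

```text
time_s: 23.8
position: [535.7, 283.4, 132.1]
tcp_rot: [-1.571, -0.0, -1.638]
ft_force: [-0.4, -0.4, 0.3]
opening: 59.6
```

```bash
python3 - <<'E'
from h import *
c=cap('wrist');P=pts(c).reshape(-1,3)
q=P[(P[:,2]>22)&(P[:,2]<34)&(abs(P[:,0]-535)<55)&(abs(P[:,1]-284)<55)]
r=cv2.minAreaRect(q[:,:2].astype(np.float32));print(len(q),r)
go(*r[0],6,-1.643)
E
```

```text
2751 ((535.81103515625, 284.105224609375), (70.26551055908203, 27.992874145507812), 86.1630630493164)
t 23.85 pos [535.6 283.7 132.2] rpy [-1.571 -0.    -1.638] open 59.8 F [ 1.  -0.3 -0.5]
total cm [-0.05 12.62  0.02] rows 3 each [-0.02  4.21  0.01] | then rot y total 0.005 rows 1 each 0.0054
```

{"op": "move_arm", "data": {"moves": [{"translation": [0, 4, 0], "rot": [0, 0, 0], "hand": 0.3}, {"translation": [0, 4, 0], "rot": [0, 0, 0], "hand": 0.3}, {"translation": [0, 3, 0], "rot": [0, 0, 0], "hand": 0.3}, {"translation": [0, 1.3, 0], "rot": [0, 0, 0], "hand": 0.3}, {"translation": [0, 0, 0], "rot": [0, 0, 0], "hand": 0.3}]}}

```text
time_s: 24.35
position: [533.5, 283.5, 7.1]
tcp_rot: [-1.575, -0.002, -1.639]
ft_force: [-0.6, -0.3, -0.1]
opening: 55.8
```

{"op": "move_arm", "data": {"moves": [{"translation": [0, 0, 0], "rot": [0, 0, 0], "hand": -0.6}, {"translation": [0, 0, 0], "rot": [0, 0, 0], "hand": -0.6}, {"translation": [0, 0, 0], "rot": [0, 0, 0], "hand": -0.6}, {"translation": [0, 0, 0], "rot": [0, 0, 0], "hand": -0.6}, {"translation": [0, 0, 0], "rot": [0, 0, 0], "hand": -0.6}]}}

```text
time_s: 24.85
position: [537.1, 285.3, 12.1]
tcp_rot: [-1.567, 0.002, -1.64]
ft_force: [-0.6, 0.1, 7.6]
opening: 26.8
```

{"op": "move_arm", "data": {"moves": [{"translation": [0, -2, 0], "rot": [0, 0, 0], "hand": -0.6}, {"translation": [0, -4, 0], "rot": [0, 0, 0], "hand": -0.6}, {"translation": [0, -4.5, 0], "rot": [0, 0, 0], "hand": -0.6}, {"translation": [0, -4.5, 0], "rot": [0, 0, 0], "hand": -0.6}, {"translation": [0, -2, 0], "rot": [0, 0, 0], "hand": -0.6}]}}

```text
time_s: 25.35
position: [537.5, 285.5, 186.2]
tcp_rot: [-1.563, 0.004, -1.64]
ft_force: [0.6, 0.7, -0.4]
opening: 27.0
```

```bash
python3 - <<'E'
from h import *
gov(0,28,180)
E
```

```text
now in vice [-135.9  423.8]
t 25.35 pos [537.5 285.5 186.2] rpy [-1.563  0.004 -1.64 ] open 27.0 F [ 0.6  0.7 -0.4]
total cm [40.65  0.54  9.94] rows 9 each [4.52 0.06 1.1 ] | then rot y total -1.48 rows 11 each -0.1345
```

{"op": "move_arm", "data": {"moves": [{"translation": [4.1, 0, 1], "rot": [0, 0, 0], "hand": -0.6}, {"translation": [4.1, 0, 1], "rot": [0, 0, 0], "hand": -0.6}, {"translation": [4.1, 0, 1], "rot": [0, 0, 0], "hand": -0.6}, {"translation": [4.1, 0, 1], "rot": [0, 0, 0], "hand": -0.6}, {"translation": [4.1, 0, 1], "rot": [0, 0, 0], "hand": -0.6}]}}

```text
time_s: 25.85
position: [571.2, 75.0, 180.5]
tcp_rot: [-1.569, 0.0, -1.639]
ft_force: [-0.1, -0.2, -1.1]
opening: 27.2
```

{"op": "move_arm", "data": {"moves": [{"translation": [4.1, 0, 1], "rot": [0, 0, 0], "hand": -0.6}, {"translation": [4.1, 0, 1], "rot": [0, 0, 0], "hand": -0.6}, {"translation": [4, 0, 1], "rot": [0, 0, 0], "hand": -0.6}, {"translation": [4, 0, 1], "rot": [0, 0, 0], "hand": -0.6}, {"translation": [4, 0, 1], "rot": [0, 0, 0], "hand": -0.6}]}}

```text
time_s: 26.35
position: [607.1, -130.3, 180.5]
tcp_rot: [-1.569, -0.0, -1.64]
ft_force: [1.2, 0.0, 0.0]
opening: 27.3
```

{"op": "move_arm", "data": {"moves": [{"translation": [0, 0, 0], "rot": [0, -0.135, 0], "hand": -0.6}, {"translation": [0, 0, 0], "rot": [0, -0.135, 0], "hand": -0.6}, {"translation": [0, 0, 0], "rot": [0, -0.135, 0], "hand": -0.6}, {"translation": [0, 0, 0], "rot": [0, -0.135, 0], "hand": -0.6}, {"translation": [0, 0, 0], "rot": [0, -0.135, 0], "hand": -0.6}]}}

```text
time_s: 26.85
position: [607.0, -128.6, 180.3]
tcp_rot: [-1.57, -0.001, -0.959]
ft_force: [0.9, 0.8, -1.0]
opening: 27.3
```

{"op": "move_arm", "data": {"moves": [{"translation": [0, 0, 0], "rot": [0, -0.135, 0], "hand": -0.6}, {"translation": [0, 0, 0], "rot": [0, -0.135, 0], "hand": -0.6}, {"translation": [0, 0, 0], "rot": [0, -0.135, 0], "hand": -0.6}, {"translation": [0, 0, 0], "rot": [0, -0.135, 0], "hand": -0.6}, {"translation": [0, 0, 0], "rot": [0, -0.135, 0], "hand": -0.6}]}}

```text
time_s: 27.35
position: [607.0, -128.5, 180.3]
tcp_rot: [-1.571, -0.001, -0.284]
ft_force: [-0.4, -0.3, -0.5]
opening: 27.1
```

{"op": "move_arm", "data": {"moves": [{"translation": [0, 2, 0], "rot": [0, -0.13, 0], "hand": -0.6}, {"translation": [0, 3, 0], "rot": [0, 0, 0], "hand": -0.6}, {"translation": [0, 0, 0], "rot": [0, 0, 0], "hand": -0.6}, {"translation": [0, 0, 0], "rot": [0, 0, 0], "hand": -0.6}, {"translation": [0, 0, 0], "rot": [0, 0, 0], "hand": -0.6}]}}

```text
time_s: 27.85
position: [607.9, -128.8, 131.6]
tcp_rot: [-1.571, -0.003, -0.16]
ft_force: [-1.0, 0.1, 0.2]
opening: 27.0
```

```bash
python3 - <<'E'
from h import *
c=cap('wrist');P=pts(c);M=c['mount']@np.linalg.inv(c['T']);t=(P.reshape(-1,3)@M[:3,:3].T+M[:3,3])
q=t[(abs(t[:,2])<25)&(t[:,1]>-35)&(t[:,1]<40)&(t[:,0]<-15)]
print(len(q),q.min(0),q.max(0)); q=q[abs(q[:,2])<12]; print(np.percentile(q,[1,50,99],axis=0).round(1))
gov(0,28,72)
E
```

```text
10103 [-125.41187379  -18.29448347  -24.9974085 ] [-15.00620686  39.99980458  24.99970509]
[[-1.152e+02 -1.750e+01 -1.180e+01]
 [-5.310e+01  3.330e+01 -1.000e-01]
 [-1.560e+01  3.980e+01  1.170e+01]]
now in vice [-0.4 25.9]
t 27.9 pos [ 608.  -128.8  131.7] rpy [-1.571 -0.003 -0.16 ] open 27.1 F [ 0.9  0.2 -0.2]
total cm [0.02 5.97 0.21] rows 2 each [0.01 2.99 0.1 ] | then rot y total -0.001 rows 1 each -0.0005
```

{"op": "move_arm", "data": {"moves": [{"translation": [0, 3, 0.2], "rot": [0, 0, 0], "hand": -0.6}, {"translation": [0, 2.2, 0], "rot": [0, 0, 0], "hand": -0.6}, {"translation": [0, 0.5, 0], "rot": [0, 0, 0], "hand": -0.6}, {"translation": [0, 0, 0], "rot": [0, 0, 0], "hand": -0.6}, {"translation": [0, 0, 0], "rot": [0, 0, 0], "hand": -0.6}]}}

```text
time_s: 28.4
position: [608.1, -126.8, 74.0]
tcp_rot: [-1.571, -0.002, -0.16]
ft_force: [0.7, -0.8, -0.6]
opening: 27.3
```

{"op": "move_arm", "data": {"moves": [{"translation": [0, 0.2, 0], "rot": [0, 0, 0], "hand": -0.6}, {"translation": [0, 0, 0], "rot": [0, 0, 0], "hand": -0.6}, {"translation": [0, 0.1, 0], "rot": [0, 0, 0], "hand": -0.6}, {"translation": [0, 0, 0], "rot": [0, 0, 0], "hand": -0.6}, {"translation": [0, 0, 0], "rot": [0, 0, 0], "hand": -0.6}]}}

```text
time_s: 28.9
position: [608.4, -126.9, 72.1]
tcp_rot: [-1.571, -0.003, -0.16]
ft_force: [-4.2, 0.2, 12.3]
opening: 26.7
```

Contact. Release and rise, then look.

{"op": "move_arm", "data": {"moves": [{"translation": [0, -0.1, 0], "rot": [0, 0, 0], "hand": -0.6}, {"translation": [0, 0, 0], "rot": [0, 0, 0], "hand": 0}, {"translation": [0, 0, 0], "rot": [0, 0, 0], "hand": 0}, {"translation": [0, 0, 0], "rot": [0, 0, 0], "hand": 0}, {"translation": [0, -1, 0], "rot": [0, 0, 0], "hand": 0}]}}

```text
time_s: 29.4
position: [605.6, -126.0, 78.6]
tcp_rot: [-1.57, 0.004, -0.16]
ft_force: [0.7, 0.5, -0.2]
opening: 42.5
```

{"op": "move_arm", "data": {"moves": [{"translation": [0, -4, 0], "rot": [0, 0, 0], "hand": 0}, {"translation": [0, -4.5, 0], "rot": [0, 0, 0], "hand": 0}, {"translation": [-2, -4, 0], "rot": [0, 0, 0], "hand": 0}, {"translation": [-4, 0, 0], "rot": [0, 0, 0], "hand": 0}, {"translation": [-4, 0, 0], "rot": [0, 0, 0], "hand": 0}]}}

```text
time_s: 29.9
position: [508.7, -110.8, 208.2]
tcp_rot: [-1.572, -0.004, -0.16]
ft_force: [-0.0, -0.7, 0.6]
opening: 42.8
```

```bash
python3 - <<'E'
from h import *
c=cap('wrist');P=pts(c).reshape(-1,3);cv2.imwrite('pics/w10.png',c['pixels'])
V=np.array([w2v(p) for p in P])
for a,b in((-80,-8),(0,70)):
    q=(P[:,2]>84)&(P[:,2]<91)&(abs(V[:,0])<46)&(V[:,1]>a)&(V[:,1]<b)
    print(q.sum(),cv2.minAreaRect(V[q].astype(np.float32)))
# crank handle: dark pts
px=c['pixels'].reshape(-1,3).max(1)
k=(V[:,0]<-134)&(V[:,0]>-200)&(abs(V[:,1])<60)&(P[:,2]>30)&(P[:,2]<125)
print(k.sum(),V[k].min(0) if k.any() else'',V[k].max(0) if k.any() else '',np.median(P[k,2]) if k.any() else '')
s=cap('side');P=pts(s).reshape(-1,3);V=np.array([w2v(p) for p in P]);k=(V[:,0]<-145)&(V[:,0]>-195)&(abs(V[:,1])<60)&(P[:,2]>30)&(P[:,2]<125)
print(k.sum(),V[k].min(0),V[k].max(0),np.percentile(P[k,2],[2,50,98]),'medV',np.median(V[k],0))
gov(-170,0,150)
E
```

```text
55 ((1.3696136474609375, -33.36858367919922), (73.3576431274414, 7.179602146148682), 22.195384979248047)
1826 ((1.8500328063964844, 27.96441650390625), (27.998075485229492, 70.79685974121094), 89.85440826416016)
1337 [-192.77936552  -12.39235575] [-134.02627244   44.31000637] 90.85333138856674
154 [-194.88522065   28.41784506] [-145.00801578   40.31797813] [83.94290564 88.16533843 90.94027115] medV [-171.24232592   33.28755555]
now in vice [-106.5   28.6]
t 30.0 pos [ 503.7 -109.4  204.5] rpy [-1.57   0.004 -0.16 ] open 42.5 F [ 1.1  0.3 -0.7]
total cm [-6.33  5.47 -2.86] rows 2 each [-3.16  2.74 -1.43] | then rot y total -0.0 rows 1 each -0.0003
```

View pics/w10.png

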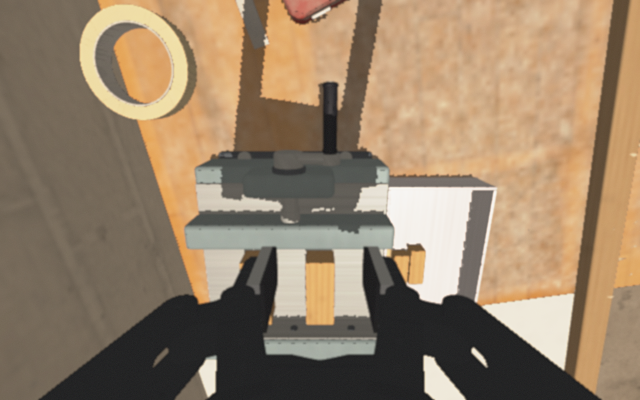

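```bash
python3 - <<'E'
from h import *
gov(-170,34.8,66)
E
```

```text
now in vice [-106.5   28.6]
t 30.0 pos [ 503.7 -109.4  204.5] rpy [-1.57   0.004 -0.16 ] open 42.5 F [ 1.1  0.3 -0.7]
total cm [-6.3  13.87  0.62] rows 4 each [-1.57  3.47  0.15] | then rot y total -0.0 rows 1 each -0.0003
```

{"op": "move_arm", "data": {"moves": [{"translation": [-3, 0, 0.3], "rot": [0, 0, 0], "hand": 0}, {"translation": [-3.3, 2, 0.3], "rot": [0, 0, 0], "hand": 0}, {"translation": [0, 3, 0], "rot": [0, 0, 0], "hand": 0}, {"translation": [0, 0, 0], "rot": [0, 0, 0], "hand": 0}, {"translation": [0, 0, 0], "rot": [0, 0, 0], "hand": 0}]}}

```text
time_s: 30.5
position: [447.5, -94.7, 156.2]
tcp_rot: [-1.571, 0.0, -0.16]
ft_force: [-0.2, 0.2, -0.1]
opening: 42.8
```

```bash
python3 - <<'E'
from h import *
gov(-170,34.8,66)
E
```

```text
now in vice [-164.3   34.1]
t 30.5 pos [447.5 -94.7 156.2] rpy [-1.571  0.    -0.16 ] open 42.8 F [-0.2  0.2 -0.1]
total cm [-0.57  9.02  0.07] rows 2 each [-0.28  4.51  0.03] | then rot y total -0.0 rows 1 each -0.0003
```

{"op": "move_arm", "data": {"moves": [{"translation": [-0.5, 2, 0.1], "rot": [0, 0, 0], "hand": 0}, {"translation": [0, 4, 0], "rot": [0, 0, 0], "hand": 0}, {"translation": [0, 3, 0], "rot": [0, 0, 0], "hand": 0}, {"translation": [0, 0, 0], "rot": [0, 0, 0], "hand": 0}, {"translation": [0, 0, 0], "rot": [0, 0, 0], "hand": 0}]}}

```text
time_s: 31.0
position: [443.5, -93.2, 67.0]
tcp_rot: [-1.571, -0.001, -0.16]
ft_force: [1.0, -0.2, 1.0]
opening: 42.6
```

{"op": "move_arm", "data": {"moves": [{"translation": [0, 0, 0], "rot": [0, 0, 0], "hand": -1}, {"translation": [0, 0, 0], "rot": [0, 0, 0], "hand": -1}, {"translation": [0, 0, 0], "rot": [0, 0, 0], "hand": -1}, {"translation": [0, 0, 0], "rot": [0, 0, 0], "hand": -1}, {"translation": [0, 0, 0], "rot": [0, 0, 0], "hand": -1}], "newtons": 50}}

```text
time_s: 31.5
position: [444.4, -92.4, 67.5]
tcp_rot: [-1.57, -0.004, -0.16]
ft_force: [2.2, 5.1, 4.0]
opening: 10.2
```

```bash
python3 - <<'E'
from h import *
gov(-170,34.8,66)
th=np.radians(-82+18*np.arange(21)); y=-36*np.sin(th); z=36*np.cos(th)
print(np.c_[-np.diff(z)/10,np.diff(y)/10].round(2).tolist())
E
```

```text
now in vice [-167.8   35.9]
t 31.5 pos [444.4 -92.4  67.5] rpy [-1.57  -0.004 -0.16 ] open 10.2 F [2.2 5.1 4. ]
total cm [-0.22  0.15 -0.11] rows 1 each [-0.22  0.15 -0.11] | then rot y total -0.0 rows 1 each -0.0002
[[-1.08, -0.33], [-0.92, -0.65], [-0.68, -0.9], [-0.37, -1.06], [-0.02, -1.13], [0.33, -1.08], [0.65, -0.92], [0.9, -0.68], [1.06, -0.37], [1.13, -0.02], [1.08, 0.33], [0.92, 0.65], [0.68, 0.9], [0.37, 1.06], [0.02, 1.13], [-0.33, 1.08], [-0.65, 0.92], [-0.9, 0.68], [-1.06, 0.37], [-1.13, 0.02]]
```

{"op": "move_arm", "data": {"moves": [{"translation": [0, -1.08, -0.33], "rot": [0, 0, 0], "hand": -1}, {"translation": [0, -0.92, -0.65], "rot": [0, 0, 0], "hand": -1}, {"translation": [0, -0.68, -0.9], "rot": [0, 0, 0], "hand": -1}, {"translation": [0, -0.37, -1.06], "rot": [0, 0, 0], "hand": -1}, {"translation": [0, -0.02, -1.13], "rot": [0, 0, 0], "hand": -1}]}}

```text
time_s: 32.0
position: [437.8, -133.2, 98.2]
tcp_rot: [-1.57, -0.005, -0.159]
ft_force: [7.4, 3.9, -7.5]
opening: 10.2
```

{"op": "move_arm", "data": {"moves": [{"translation": [0, 0.33, -1.08], "rot": [0, 0, 0], "hand": -1}, {"translation": [0, 0.65, -0.92], "rot": [0, 0, 0], "hand": -1}, {"translation": [0, 0.9, -0.68], "rot": [0, 0, 0], "hand": -1}, {"translation": [0, 1.06, -0.37], "rot": [0, 0, 0], "hand": -1}, {"translation": [0, 1.13, -0.02], "rot": [0, 0, 0], "hand": -1}]}}

```text
time_s: 32.5
position: [433.1, -163.0, 57.0]
tcp_rot: [-1.569, -0.004, -0.16]
ft_force: [6.5, 12.4, 5.4]
opening: 10.3
```

```bash
cat > ang.py <<'E'
from h import *
o=env.get_obs();p=o['position'];v=w2v(p[:2]);z=p[2]+19-80
print('t',o['time_s'],'vice',v.round(1),'z-80',round(z,1),'theta deg',np.degrees(np.arctan2(-v[1],z)).round(1),'r',np.hypot(v[1],z).round(1),'F',o['ft_force'].round(1),'open',round(o['opening'],1))
E
python3 ang.py
```

```text
t 32.5 vice [-167.6  -35.6] z-80 -4.0 theta deg 96.3 r 35.8 F [ 6.5 12.4  5.4] open 10.3
```

{"op": "move_arm", "data": {"moves": [{"translation": [0, 1.08, 0.33], "rot": [0, 0, 0], "hand": -1}, {"translation": [0, 0.92, 0.65], "rot": [0, 0, 0], "hand": -1}, {"translation": [0, 0.68, 0.9], "rot": [0, 0, 0], "hand": -1}, {"translation": [0, 0.37, 1.06], "rot": [0, 0, 0], "hand": -1}, {"translation": [0, 0.02, 1.13], "rot": [0, 0, 0], "hand": -1}]}}

```text
time_s: 33.0
position: [439.4, -124.1, 26.5]
tcp_rot: [-1.573, -0.004, -0.16]
ft_force: [1.8, -4.9, 3.1]
opening: 10.1
```

{"op": "move_arm", "data": {"moves": [{"translation": [0, -0.33, 1.08], "rot": [0, 0, 0], "hand": -1}, {"translation": [0, -0.65, 0.92], "rot": [0, 0, 0], "hand": -1}, {"translation": [0, -0.9, 0.68], "rot": [0, 0, 0], "hand": -1}, {"translation": [0, -1.06, 0.37], "rot": [0, 0, 0], "hand": -1}, {"translation": [0, -1.13, 0.02], "rot": [0, 0, 0], "hand": -1}]}}

```text
time_s: 33.5
position: [444.3, -92.1, 66.9]
tcp_rot: [-1.57, -0.004, -0.159]
ft_force: [8.0, -1.8, -5.7]
opening: 9.9
```

```bash
python3 ang.py
```

```text
t 33.5 vice [-167.9   36.2] z-80 5.9 theta deg -80.7 r 36.7 F [ 8.  -1.8 -5.7] open 9.9
```

Turn one done cleanly, with no drift. Second turn.

{"op": "move_arm", "data": {"moves": [{"translation": [0, -1.08, -0.33], "rot": [0, 0, 0], "hand": -1}, {"translation": [0, -0.92, -0.65], "rot": [0, 0, 0], "hand": -1}, {"translation": [0, -0.68, -0.9], "rot": [0, 0, 0], "hand": -1}, {"translation": [0, -0.37, -1.06], "rot": [0, 0, 0], "hand": -1}, {"translation": [0, -0.02, -1.13], "rot": [0, 0, 0], "hand": -1}]}}

```text
time_s: 34.0
position: [437.8, -132.9, 98.2]
tcp_rot: [-1.57, -0.005, -0.159]
ft_force: [8.5, 3.8, -5.2]
opening: 10.1
```

{"op": "move_arm", "data": {"moves": [{"translation": [0, 0.33, -1.08], "rot": [0, 0, 0], "hand": -1}, {"translation": [0, 0.65, -0.92], "rot": [0, 0, 0], "hand": -1}, {"translation": [0, 0.9, -0.68], "rot": [0, 0, 0], "hand": -1}, {"translation": [0, 1.06, -0.37], "rot": [0, 0, 0], "hand": -1}, {"translation": [0, 1.13, -0.02], "rot": [0, 0, 0], "hand": -1}]}}

```text
time_s: 34.5
position: [433.1, -162.9, 56.9]
tcp_rot: [-1.569, -0.004, -0.16]
ft_force: [7.3, 9.9, 4.9]
opening: 10.1
```

{"op": "move_arm", "data": {"moves": [{"translation": [0, 1.08, 0.33], "rot": [0, 0, 0], "hand": -1}, {"translation": [0, 0.92, 0.65], "rot": [0, 0, 0], "hand": -1}, {"translation": [0, 0.68, 0.9], "rot": [0, 0, 0], "hand": -1}, {"translation": [0, 0.37, 1.06], "rot": [0, 0, 0], "hand": -1}, {"translation": [0, 0.02, 1.13], "rot": [0, 0, 0], "hand": -1}]}}

```text
time_s: 35.0
position: [439.4, -123.8, 26.4]
tcp_rot: [-1.572, -0.004, -0.16]
ft_force: [2.9, -5.0, 4.4]
opening: 10.7
```

{"op": "move_arm", "data": {"moves": [{"translation": [0, -0.33, 1.08], "rot": [0, 0, 0], "hand": -1}, {"translation": [0, -0.65, 0.92], "rot": [0, 0, 0], "hand": -1}, {"translation": [0, -0.9, 0.68], "rot": [0, 0, 0], "hand": -1}, {"translation": [0, -1.06, 0.37], "rot": [0, 0, 0], "hand": -1}, {"translation": [0, -1.13, 0.02], "rot": [0, 0, 0], "hand": -1}]}}

```text
time_s: 35.5
position: [444.3, -92.1, 66.8]
tcp_rot: [-1.57, -0.004, -0.159]
ft_force: [9.1, -3.2, -5.0]
opening: 10.1
```

```bash
python3 ang.py; python3 - <<'E'
from h import *
c=cap('scene');d=cap('side')
cv2.imwrite('pics/s2.png',np.hstack([cv2.resize(d['pixels'][150:330,310:510],None,fx=2,fy=2),cv2.resize(c['pixels'][120:240,240:400],None,fx=2.4,fy=3)]))
E
```

```text
t 35.5 vice [-167.9   36.2] z-80 5.8 theta deg -80.9 r 36.7 F [ 9.1 -3.2 -5. ] open 10.1
```

View pics/s2.png

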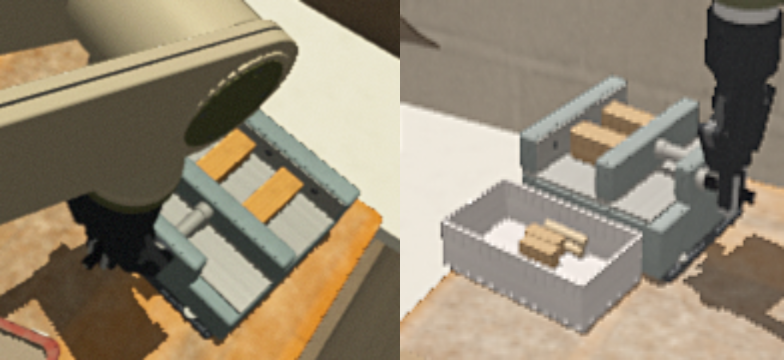

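{"op": "move_arm", "data": {"moves": [{"translation": [0, -1.08, -0.33], "rot": [0, 0, 0], "hand": -1}, {"translation": [0, -0.92, -0.65], "rot": [0, 0, 0], "hand": -1}, {"translation": [0, -0.68, -0.9], "rot": [0, 0, 0], "hand": -1}, {"translation": [0, -0.37, -1.06], "rot": [0, 0, 0], "hand": -1}, {"translation": [0, -0.02, -1.13], "rot": [0, 0, 0], "hand": -1}], "newtons": 90}}

```text
time_s: 36.1
position: [437.8, -133.0, 98.0]
tcp_rot: [-1.57, -0.004, -0.159]
ft_force: [6.9, 3.9, 1.1]
opening: 9.3
```

{"op": "move_arm", "data": {"moves": [{"translation": [0, 0.33, -1.08], "rot": [0, 0, 0], "hand": -1}, {"translation": [0, 0.65, -0.92], "rot": [0, 0, 0], "hand": -1}, {"translation": [0, 0.9, -0.68], "rot": [0, 0, 0], "hand": -1}, {"translation": [0, 1.06, -0.37], "rot": [0, 0, 0], "hand": -1}, {"translation": [0, 1.13, -0.02], "rot": [0, 0, 0], "hand": -1}]}}

```text
time_s: 36.6
position: [433.1, -162.8, 55.9]
tcp_rot: [-1.569, -0.004, -0.16]
ft_force: [10.5, 13.2, 5.9]
opening: 8.9
```

```bash
python3 ang.py
```

```text
t 36.6 vice [-167.7  -35.4] z-80 -5.1 theta deg 98.2 r 35.8 F [10.5 13.2  5.9] open 8.9
```

{"op": "move_arm", "data": {"moves": [{"translation": [0, 1.08, 0.33], "rot": [0, 0, 0], "hand": -1}, {"translation": [0, 0.92, 0.65], "rot": [0, 0, 0], "hand": -1}, {"translation": [0, 0.68, 0.9], "rot": [0, 0, 0], "hand": -1}, {"translation": [0, 0.37, 1.06], "rot": [0, 0, 0], "hand": -1}, {"translation": [0, 0.02, 1.13], "rot": [0, 0, 0], "hand": -1}]}}

```text
time_s: 37.1
position: [439.4, -124.1, 26.2]
tcp_rot: [-1.573, -0.004, -0.16]
ft_force: [1.8, -5.5, 12.3]
opening: 9.4
```

```bash
python3 ang.py
```

```text
t 37.1 vice [-167.6    3.8] z-80 -34.8 theta deg -173.8 r 35.0 F [ 1.8 -5.5 12.3] open 9.4
```

Two rows at a time now.

{"op": "move_arm", "data": {"moves": [{"translation": [0, -0.33, 1.08], "rot": [0, 0, 0], "hand": -1}, {"translation": [0, -0.65, 0.92], "rot": [0, 0, 0], "hand": -1}, {"translation": [0, 0, 0], "rot": [0, 0, 0], "hand": -1}, {"translation": [0, 0, 0], "rot": [0, 0, 0], "hand": -1}, {"translation": [0, 0, 0], "rot": [0, 0, 0], "hand": -1}]}}

```text
time_s: 37.6
position: [442.4, -104.1, 35.3]
tcp_rot: [-1.572, -0.004, -0.16]
ft_force: [7.6, -1.8, 0.0]
opening: 9.0
```

```bash
python3 ang.py
```

```text
t 37.6 vice [-167.8   24. ] z-80 -25.7 theta deg -136.9 r 35.2 F [ 7.6 -1.8  0. ] open 9.0
```

{"op": "move_arm", "data": {"moves": [{"translation": [0, -0.9, 0.68], "rot": [0, 0, 0], "hand": -1}, {"translation": [0, 0, 0], "rot": [0, 0, 0], "hand": -1}, {"translation": [0, -1.06, 0.37], "rot": [0, 0, 0], "hand": -1}, {"translation": [0, 0, 0], "rot": [0, 0, 0], "hand": -1}, {"translation": [0, 0, 0], "rot": [0, 0, 0], "hand": -1}]}}

```text
time_s: 38.1
position: [443.8, -93.5, 52.9]
tcp_rot: [-1.571, -0.004, -0.16]
ft_force: [20.5, -5.5, -24.0]
opening: 8.9
```

```bash
python3 ang.py
```

```text
t 38.1 vice [-168.1   34.8] z-80 -8.1 theta deg -103.1 r 35.7 F [ 20.5  -5.5 -24. ] open 8.9
```

{"op": "move_arm", "data": {"moves": [{"translation": [0, -0.4, 0.05], "rot": [0, 0, 0], "hand": -1}, {"translation": [0, 0, 0], "rot": [0, 0, 0], "hand": -1}, {"translation": [0, 0, 0], "rot": [0, 0, 0], "hand": -1}, {"translation": [0, 0, 0], "rot": [0, 0, 0], "hand": -1}, {"translation": [0, 0, 0], "rot": [0, 0, 0], "hand": -1}]}}

```text
time_s: 38.6
position: [443.9, -92.7, 56.3]
tcp_rot: [-1.571, -0.004, -0.16]
ft_force: [23.5, -4.1, -28.7]
opening: 9.1
```

```bash
python3 ang.py
```

```text
t 38.6 vice [-168.2   35.5] z-80 -4.7 theta deg -97.5 r 35.9 F [ 23.5  -4.1 -28.7] open 9.1
```

{"op": "move_arm", "data": {"moves": [{"translation": [0, -0.4, 0.02], "rot": [0, 0, 0], "hand": -1}, {"translation": [0, 0, 0], "rot": [0, 0, 0], "hand": -1}, {"translation": [0, -0.3, 0], "rot": [0, 0, 0], "hand": -1}, {"translation": [0, 0, 0], "rot": [0, 0, 0], "hand": -1}, {"translation": [0, 0, 0], "rot": [0, 0, 0], "hand": -1}]}}

```text
time_s: 39.1
position: [443.9, -92.1, 62.5]
tcp_rot: [-1.57, -0.004, -0.16]
ft_force: [27.4, -3.0, -35.6]
opening: 9.0
```

```bash
python3 ang.py
```

```text
t 39.1 vice [-168.3   36.2] z-80 1.5 theta deg -87.6 r 36.2 F [ 27.4  -3.  -35.6] open 9.0
```

{"op": "move_arm", "data": {"moves": [{"translation": [0, -0.4, -0.02], "rot": [0, 0, 0], "hand": -1}, {"translation": [0, 0, 0], "rot": [0, 0, 0], "hand": -1}, {"translation": [0, 0, 0], "rot": [0, 0, 0], "hand": -1}, {"translation": [0, 0, 0], "rot": [0, 0, 0], "hand": -1}, {"translation": [0, 0, 0], "rot": [0, 0, 0], "hand": -1}]}}

```text
time_s: 39.6
position: [443.9, -92.1, 66.2]
tcp_rot: [-1.569, -0.004, -0.16]
ft_force: [29.9, -2.5, -39.4]
opening: 9.2
```

```bash
python3 ang.py
```

```text
t 39.6 vice [-168.3   36.1] z-80 5.2 theta deg -81.8 r 36.5 F [ 29.9  -2.5 -39.4] open 9.2
```

{"op": "move_arm", "data": {"moves": [{"translation": [0, 0.3, 0], "rot": [0, 0, 0], "hand": -1}, {"translation": [0, 0, 0], "rot": [0, 0, 0], "hand": -0.2}, {"translation": [0, 0, 0], "rot": [0, 0, 0], "hand": -0.2}, {"translation": [0, 0, 0], "rot": [0, 0, 0], "hand": -0.1}, {"translation": [0, 0, 0], "rot": [0, 0, 0], "hand": -0.1}]}}

```text
time_s: 40.1
position: [442.2, -92.5, 66.0]
tcp_rot: [-1.571, 0.0, -0.16]
ft_force: [-0.5, 0.3, -0.7]
opening: 38.4
```

{"op": "move_arm", "data": {"moves": [{"translation": [0, -1, 0], "rot": [0, 0, 0], "hand": -0.1}, {"translation": [0, -4, 0], "rot": [0, 0, 0], "hand": -0.1}, {"translation": [0, -4.5, 0], "rot": [0, 0, 0], "hand": -0.1}, {"translation": [1, -4.5, 0], "rot": [0, 0, 0], "hand": -0.1}, {"translation": [4, -3, 0], "rot": [0, 0, 0], "hand": -0.1}]}}

```text
time_s: 40.6
position: [491.8, -100.6, 241.7]
tcp_rot: [-1.572, -0.005, -0.16]
ft_force: [2.1, -0.7, 1.6]
opening: 38.3
```

{"op": "move_arm", "data": {"moves": [{"translation": [4, 0, 0], "rot": [0, 0, 0], "hand": -0.1}, {"translation": [4, 0, 0], "rot": [0, 0, 0], "hand": -0.1}, {"translation": [0, 0, 0], "rot": [0, 0, 0], "hand": -0.1}, {"translation": [0, 0, 0], "rot": [0, 0, 0], "hand": -0.1}, {"translation": [0, 0, 0], "rot": [0, 0, 0], "hand": -0.1}]}}

```text
time_s: 41.1
position: [570.2, -113.1, 236.8]
tcp_rot: [-1.571, -0.0, -0.16]
ft_force: [0.3, -0.2, -0.4]
opening: 38.4
```

```bash
python3 - <<'E'
from h import *
c=cap('wrist');d=cap('side');P=pts(c).reshape(-1,3);V=np.array([w2v(p) for p in P])
k=(P[:,2]>92)&(P[:,2]<100)&(V[:,0]<0)&(V[:,0]>-60)&(abs(V[:,1])<90); 
print('mov jaw face x',np.percentile(V[k,0],99).round(1))
for a,b in((-80,-3),(-3,70)):
    q=(P[:,2]>84)&(P[:,2]<91)&(V[:,0]>-16)&(V[:,0]<49)&(V[:,1]>a)&(V[:,1]<b)
    print(q.sum(),cv2.minAreaRect(V[q].astype(np.float32)))
k=(V[:,0]<-145)&(V[:,0]>-195)&(abs(V[:,1])<60)&(P[:,2]>30)&(P[:,2]<125);print('handle',np.percentile(V[k,1],[2,98]),np.percentile(P[k,2],[50,98]))
print(env.get_obs()['position'],env.get_obs()['ft_force'])
cv2.imwrite('pics/f1.png',np.vstack([cv2.resize(np.hstack([c['pixels'],d['pixels']]),(800,250)),cv2.resize(d['pixels'][90:250,140:500],(780,346))[:, :].copy() if 0 else cv2.resize(d['pixels'][90:250,140:500],(800,346))]))
E
```

```text
mov jaw face x -22.6
1420 ((20.022050857543945, -40.61488723754883), (42.22332000732422, 80.7254409790039), 66.64273834228516)
1597 ((16.500492095947266, 35.634490966796875), (66.06505584716797, 64.98783111572266), 89.96358489990234)
handle [17.6204145  29.11103509] [57.59643217 59.86600023]
[ 570.22521263 -113.14298663  237.22835712] [0.3691074  0.82760435 1.34553182]
```

View pics/f1.png

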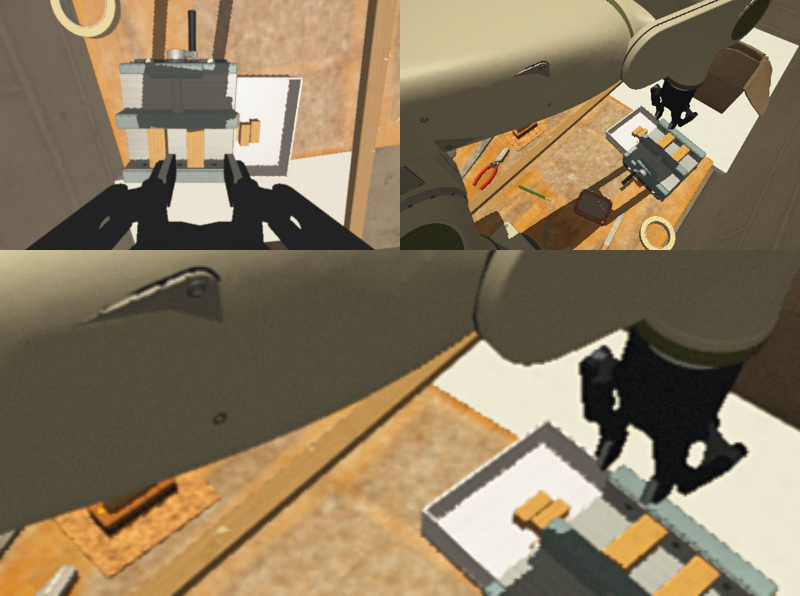

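```bash
python3 - <<'E'
from vice import *
c=cap('wrist')
vice(c,(195,375),(165,225),(200,260),(255,300),VY)
P=pts(c).reshape(-1,3);V=np.array([w2v(p) for p in P])
for a,b in((-53,-15),(10,48)):
    # blank ends: extent of blank-top points
    q=(P[:,2]>86)&(P[:,2]<90.5)&(V[:,0]>-30)&(V[:,0]<52)&(V[:,1]>a)&(V[:,1]<b)
    print(np.percentile(V[q,0],[1,99]).round(1),np.percentile(V[q,1],[1,99]).round(1))
k=(V[:,0]<-145)&(V[:,0]>-195)&(abs(V[:,1])<60)&(P[:,2]>30)&(P[:,2]<125);print('handle',np.percentile(V[k,1],[2,98]),np.percentile(P[k,2],[50,98]))
E
```

```text
mov edge x at slope [7.000000e-04 5.992043e+02] n 180 y range -140.8 31.1 z 97.3
fix edge x at slope [-1.260000e-02  6.695656e+02] n 43 y range -145.2 -101.2 z 95.3
[-18.6  49.4] [-48.4 -20.7]
[-18.8  49.9] [14.1 41.9]
handle [17.51978476 29.11395639] [57.48738623 59.89976679]
```

```bash
python3 - <<'E'
from h import *
gov(-168,24,36)
E
```

```text
now in vice [-40.1  35.4]
t 41.25 pos [ 570.3 -113.2  237.3] rpy [-1.571 -0.002 -0.16 ] open 38.5 F [ 0.6 -0.1  0.2]
total cm [-12.82  20.11  -1.14] rows 5 each [-2.56  4.02 -0.23] | then rot y total -0.0 rows 1 each -0.0004
```

{"op": "move_arm", "data": {"moves": [{"translation": [-4.3, 0, -0.4], "rot": [0, 0, 0], "hand": -0.1}, {"translation": [-4.3, 0, -0.4], "rot": [0, 0, 0], "hand": -0.1}, {"translation": [-4.2, 0, -0.3], "rot": [0, 0, 0], "hand": -0.1}, {"translation": [0, 4, 0], "rot": [0, 0, 0], "hand": -0.1}, {"translation": [0, 4, 0], "rot": [0, 0, 0], "hand": -0.1}]}}

```text
time_s: 41.75
position: [443.4, -104.3, 158.6]
tcp_rot: [-1.572, -0.009, -0.16]
ft_force: [0.1, 0.3, -0.5]
opening: 38.3
```

{"op": "move_arm", "data": {"moves": [{"translation": [0, 4, 0], "rot": [0, 0, 0], "hand": -0.1}, {"translation": [0, 4, 0], "rot": [0, 0, 0], "hand": -0.1}, {"translation": [0, 3, 0], "rot": [0, 0, 0], "hand": -0.1}, {"translation": [0, 1, 0], "rot": [0, 0, 0], "hand": -0.1}, {"translation": [0, 0, 0], "rot": [0, 0, 0], "hand": -0.1}]}}

```text
time_s: 42.25
position: [441.4, -103.4, 35.4]
tcp_rot: [-1.57, 0.002, -0.16]
ft_force: [0.2, -0.0, -0.2]
opening: 38.2
```

{"op": "move_arm", "data": {"moves": [{"translation": [0, 0, 0], "rot": [0, 0, 0], "hand": -1}, {"translation": [0, 0, 0], "rot": [0, 0, 0], "hand": -1}, {"translation": [0, 0, 0], "rot": [0, 0, 0], "hand": -1}, {"translation": [0, 0, 0], "rot": [0, 0, 0], "hand": -1}, {"translation": [0, 0, 0], "rot": [0, 0, 0], "hand": -1}], "newtons": 90}}

```text
time_s: 42.75
position: [444.3, -105.0, 38.3]
tcp_rot: [-1.573, -0.004, -0.16]
ft_force: [-2.5, -4.6, 6.8]
opening: 9.0
```

```bash
python3 ang.py
```

```text
t 42.75 vice [-165.8   23.5] z-80 -22.7 theta deg -134.1 r 32.7 F [-2.5 -4.6  6.8] open 9.0
```

{"op": "move_arm", "data": {"moves": [{"translation": [0, -0.42, 0.38], "rot": [0, 0, 0], "hand": -1}, {"translation": [0, -0.42, 0.34], "rot": [0, 0, 0], "hand": -1}, {"translation": [0, 0, 0], "rot": [0, 0, 0], "hand": -1}, {"translation": [0, 0, 0], "rot": [0, 0, 0], "hand": -1}, {"translation": [0, 0, 0], "rot": [0, 0, 0], "hand": -1}]}}

```text
time_s: 43.25
position: [445.3, -98.5, 45.7]
tcp_rot: [-1.574, -0.004, -0.16]
ft_force: [3.2, -10.6, -5.9]
opening: 8.6
```

{"op": "move_arm", "data": {"moves": [{"translation": [0, -0.45, 0.27], "rot": [0, 0, 0], "hand": -1}, {"translation": [0, -0.48, 0.2], "rot": [0, 0, 0], "hand": -1}, {"translation": [0, 0, 0], "rot": [0, 0, 0], "hand": -1}, {"translation": [0, 0, 0], "rot": [0, 0, 0], "hand": -1}, {"translation": [0, 0, 0], "rot": [0, 0, 0], "hand": -1}]}}

```text
time_s: 43.75
position: [445.8, -94.1, 54.0]
tcp_rot: [-1.574, -0.004, -0.16]
ft_force: [9.1, -12.8, -16.7]
opening: 8.8
```

```bash
python3 ang.py
```

```text
t 43.75 vice [-166.1   34.4] z-80 -7.0 theta deg -101.5 r 35.2 F [  9.1 -12.8 -16.7] open 8.8
```

{"op": "move_arm", "data": {"moves": [{"translation": [0, 0.24, -0.1], "rot": [0, 0, 0], "hand": -1}, {"translation": [0, 0.24, -0.1], "rot": [0, 0, 0], "hand": -1}, {"translation": [0, 0.22, -0.13], "rot": [0, 0, 0], "hand": -1}, {"translation": [0, 0, 0], "rot": [0, 0, 0], "hand": -1}, {"translation": [0, 0, 0], "rot": [0, 0, 0], "hand": -1}]}}

```text
time_s: 44.25
position: [445.3, -97.4, 47.4]
tcp_rot: [-1.574, -0.004, -0.16]
ft_force: [6.0, -12.1, -12.6]
opening: 8.7
```

```bash
python3 ang.py
```

```text
t 44.25 vice [-166.    31.1] z-80 -13.6 theta deg -113.6 r 34.0 F [  6.  -12.1 -12.6] open 8.7
```

{"op": "move_arm", "data": {"moves": [{"translation": [0, 0.22, -0.14], "rot": [0, 0, 0], "hand": -1}, {"translation": [0, 0.21, -0.17], "rot": [0, 0, 0], "hand": -1}, {"translation": [0, 0, 0], "rot": [0, 0, 0], "hand": -1}, {"translation": [0, 0, 0], "rot": [0, 0, 0], "hand": -1}, {"translation": [0, 0, 0], "rot": [0, 0, 0], "hand": -1}]}}

```text
time_s: 44.75
position: [444.9, -100.2, 43.5]
tcp_rot: [-1.574, -0.004, -0.16]
ft_force: [3.8, -9.9, -6.4]
opening: 8.6
```

```bash
python3 ang.py
```

```text
t 44.75 vice [-166.    28.3] z-80 -17.5 theta deg -121.7 r 33.3 F [ 3.8 -9.9 -6.4] open 8.6
```

{"op": "move_arm", "data": {"moves": [{"translation": [0, 0.2, -0.18], "rot": [0, 0, 0], "hand": -1}, {"translation": [0, 0.1, -0.1], "rot": [0, 0, 0], "hand": -1}, {"translation": [0, 0, 0], "rot": [0, 0, 0], "hand": -1}, {"translation": [0, 0, 0], "rot": [0, 0, 0], "hand": -1}, {"translation": [0, 0, 0], "rot": [0, 0, 0], "hand": -1}]}}

```text
time_s: 45.25
position: [444.6, -102.5, 40.9]
tcp_rot: [-1.573, -0.004, -0.16]
ft_force: [2.3, -6.1, -1.4]
opening: 8.3
```

```bash
python3 ang.py
```

```text
t 45.25 vice [-165.9   26. ] z-80 -20.1 theta deg -127.7 r 32.9 F [ 2.3 -6.1 -1.4] open 8.3
```

{"op": "move_arm", "data": {"moves": [{"translation": [0, 0.1, -0.1], "rot": [0, 0, 0], "hand": -1}, {"translation": [0, 0, 0], "rot": [0, 0, 0], "hand": -1}, {"translation": [0, 0, 0], "rot": [0, 0, 0], "hand": -1}, {"translation": [0, 0, 0], "rot": [0, 0, 0], "hand": -0.2}, {"translation": [0, 0, 0], "rot": [0, 0, 0], "hand": -0.1}]}}

```text
time_s: 45.75
position: [443.2, -101.9, 39.0]
tcp_rot: [-1.57, -0.001, -0.16]
ft_force: [-0.6, 0.5, -0.8]
opening: 36.7
```

{"op": "move_arm", "data": {"moves": [{"translation": [0, 0, 0], "rot": [0, 0, 0], "hand": -0.1}, {"translation": [0, -1, 0], "rot": [0, 0, 0], "hand": -0.1}, {"translation": [0, -4, 0], "rot": [0, 0, 0], "hand": -0.1}, {"translation": [0, -4.5, 0], "rot": [0, 0, 0], "hand": -0.1}, {"translation": [0, -4.5, 0], "rot": [0, 0, 0], "hand": -0.1}]}}

```text
time_s: 46.25
position: [442.3, -101.7, 180.5]
tcp_rot: [-1.571, 0.001, -0.16]
ft_force: [1.8, -1.1, -0.0]
opening: 38.6
```

{"op": "move_arm", "data": {"moves": [{"translation": [0, -4.5, 0], "rot": [0, 0, 0], "hand": -0.1}, {"translation": [4, -2, 0], "rot": [0, 0, 0], "hand": -0.1}, {"translation": [4, 0, 0], "rot": [0, 0, 0], "hand": -0.1}, {"translation": [4, 0, 0], "rot": [0, 0, 0], "hand": -0.1}, {"translation": [0, 0, 0], "rot": [0, 0, 0], "hand": -0.1}]}}

```text
time_s: 46.75
position: [563.8, -121.3, 241.4]
tcp_rot: [-1.57, 0.003, -0.159]
ft_force: [-0.5, 0.8, -0.3]
opening: 38.2
```

{"op": "move_arm", "data": {"moves": [{"translation": [0, 0, 0], "rot": [0, 0, 0], "hand": -0.1}, {"translation": [0, 0, 0], "rot": [0, 0, 0], "hand": -0.1}, {"translation": [0, 0, 0], "rot": [0, 0, 0], "hand": -0.1}, {"translation": [0, 0, 0], "rot": [0, 0, 0], "hand": -0.1}, {"translation": [0, 0, 0], "rot": [0, 0, 0], "hand": -0.1}]}}

```text
time_s: 47.25
position: [561.1, -121.1, 244.3]
tcp_rot: [-1.571, -0.001, -0.16]
ft_force: [-0.9, -0.6, 0.3]
opening: 38.4
```

```bash
python3 - <<'E'
from h import *
c=cap('wrist');P=pts(c).reshape(-1,3);V=np.array([w2v(p) for p in P])
k=(V[:,0]<-145)&(V[:,0]>-195)&(abs(V[:,1])<60)&(P[:,2]>30)&(P[:,2]<125);print('handle',np.percentile(V[k,1],[2,98]),np.percentile(P[k,2],[50,98]))
k=(P[:,2]>93)&(P[:,2]<100)&(V[:,0]<0)&(V[:,0]>-60)&(abs(V[:,1])<80);print('jaw x',np.percentile(V[k,0],[97,99,99.7]))
for a,b in((-53,-15),(10,48)):
    q=(P[:,2]>86)&(P[:,2]<90.5)&(V[:,0]>-30)&(V[:,0]<52)&(V[:,1]>a)&(V[:,1]<b)
    print(np.percentile(V[q,0],[1,99]).round(1),np.percentile(V[q,1],[1,99]).round(1))
for n in('scene','side'):
    d=cap(n);Q=pts(d).reshape(-1,3);hsv=cv2.cvtColor(d['pixels'],cv2.COLOR_BGR2HSV).reshape(-1,3)
    for nm,b in dict(handle=(300,430,270,380,60,76),foot=(315,420,290,360,18,30),cup=(600,720,320,430,85,98)).items():
        q=Q[(Q[:,0]>b[0])&(Q[:,0]<b[1])&(Q[:,1]>b[2])&(Q[:,1]<b[3])&(Q[:,2]>b[4])&(Q[:,2]<b[5])]
        if len(q)>20: print(n,nm,len(q),cv2.minAreaRect(q[:,:2].astype(np.float32)))
    VV=np.array([w2v(p) for p in Q]); k=(VV[:,1]>95)&(VV[:,1]<215)&(abs(VV[:,0])<97)&(Q[:,2]<50)&(Q[:,2]>8)&(hsv[:,1]>80)
    if k.sum(): print(n,'wood in tray',k.sum(),VV[k].min(0).round(),VV[k].max(0).round(),Q[k,2].max().round())
print(env.get_obs()['position'])
E
```

```text
handle [17.63679382 28.41638734] [57.87940566 59.96502898]
jaw x [-22.80749645 -22.52837721 -22.34829605]
[-19.  31.] [-48.2 -20.8]
[-18.9  50. ] [14.1 41.8]
scene handle 396 ((396.61016845703125, 339.9915466308594), (22.98522186279297, 60.69435119628906), 83.30780029296875)
scene foot 408 ((385.53912353515625, 340.9626770019531), (37.841243743896484, 67.92696380615234), 88.79358673095703)
scene cup 302 ((656.17138671875, 376.2322998046875), (73.60386657714844, 76.13452911376953), 65.27845001220703)
scene wood in tray 195 [-31. 108.] [ 35. 155.] 25.0
side wood in tray 286 [-97.  98.] [ 46. 205.] 45.0
[ 561.24980655 -121.16809517  243.84130884]
```

The scraper has been knocked about 3 cm off the middle (now at about 397,340; I stood it at 367,324). I'll put it back.

```bash
python3 - <<'E'
from h import *
go(385,332,200,-.115)
E
```

```text
t 47.4 pos [ 561.2 -121.2  243.8] rpy [-1.571e+00 -1.000e-03 -1.600e-01] open 38.5 F [-0.2 -0.4 -0.1]
total cm [-24.62   4.37  41.93] rows 10 each [-2.46  0.44  4.19] | then rot y total -0.045 rows 1 each -0.0449
```

{"op": "move_arm", "data": {"moves": [{"translation": [-2.5, 0, 4.2], "rot": [0, 0, 0], "hand": 0}, {"translation": [-2.5, 0, 4.2], "rot": [0, 0, 0], "hand": 0.2}, {"translation": [-2.5, 0, 4.2], "rot": [0, 0, 0], "hand": 0.2}, {"translation": [-2.5, 0.5, 4.2], "rot": [0, 0, 0], "hand": 0.2}, {"translation": [-2.5, 0.5, 4.2], "rot": [0, 0, 0], "hand": 0.2}]}}

```text
time_s: 47.9
position: [470.6, 107.5, 233.7]
tcp_rot: [-1.57, -0.001, -0.16]
ft_force: [-0.2, 1.0, 0.0]
opening: 51.1
```

{"op": "move_arm", "data": {"moves": [{"translation": [-2.5, 0.6, 4.2], "rot": [0, 0, 0], "hand": 0.2}, {"translation": [-2.4, 0.6, 4.2], "rot": [0, 0, 0], "hand": 0.2}, {"translation": [-2.4, 0.6, 4.2], "rot": [0, 0, 0], "hand": 0.2}, {"translation": [-2.4, 0.6, 4.2], "rot": [0, 0, 0], "hand": 0.2}, {"translation": [-2.4, 0.6, 4.1], "rot": [0, -0.045, 0], "hand": 0.2}]}}

```text
time_s: 48.4
position: [384.2, 333.5, 203.6]
tcp_rot: [-1.57, -0.001, -0.114]
ft_force: [1.0, 0.1, -0.1]
opening: 50.9
```

{"op": "move_arm", "data": {"moves": [{"translation": [0, 0, 0], "rot": [0, 0, 0], "hand": 0.2}, {"translation": [0, 0, 0], "rot": [0, 0, 0], "hand": 0.2}, {"translation": [0, 0, 0], "rot": [0, 0, 0], "hand": 0.2}, {"translation": [0, 0, 0], "rot": [0, 0, 0], "hand": 0.2}, {"translation": [0, 0, 0], "rot": [0, 0, 0], "hand": 0.2}]}}

```text
time_s: 48.9
position: [386.0, 330.7, 203.8]
tcp_rot: [-1.571, -0.0, -0.117]
ft_force: [-0.0, -0.1, 0.1]
opening: 51.0
```

```bash
python3 - <<'E'
from h import *
c=cap('wrist');cv2.imwrite('pics/w11.png',c['pixels']);P=pts(c).reshape(-1,3)
for n,b in dict(handle=(300,450,270,390,64,78),foot=(300,450,270,400,20,31)).items():
    q=P[(P[:,0]>b[0])&(P[:,0]<b[1])&(P[:,1]>b[2])&(P[:,1]<b[3])&(P[:,2]>b[4])&(P[:,2]<b[5])];r=cv2.minAreaRect(q[:,:2].astype(np.float32));print(n,len(q),r,np.median(q[:,2]))
    if n=='handle': h=r
# mat: height 2.5..6 points
q=P[(P[:,2]>2.5)&(P[:,2]<6.5)&(abs(P[:,0]-366)<100)&(abs(P[:,1]-324)<85)]
G=np.zeros((220,180),np.uint8); G[(q[:,0]-266).astype(int).clip(0,219),(q[:,1]-234).astype(int).clip(0,179)]=255
G=cv2.morphologyEx(cv2.morphologyEx(G,cv2.MORPH_CLOSE,np.ones((5,5))),cv2.MORPH_OPEN,np.ones((9,9)))
cs=max(cv2.findContours(G,0,2)[0],key=cv2.contourArea);print('mat (y-234,x-266)',cv2.minAreaRect(cs))
go(*h[0],36,-.115)
E
```

```text
handle 1399 ((399.079345703125, 338.667236328125), (21.73764419555664, 59.9779052734375), 83.27330017089844) 70.5093331457469
foot 1533 ((399.3825988769531, 338.6988525390625), (39.883399963378906, 88.9316635131836), 83.12410736083984) 26.326270256497992
mat (y-234,x-266) ((90.94320678710938, 100.80778503417969), (120.2237777709961, 150.056396484375), 5.339236736297607)
t 48.95 pos [385.9 330.8 203.8] rpy [-1.571 -0.    -0.117] open 50.9 F [-0.5  0.2  0.8]
total cm [ 1.21 16.78  0.93] rows 4 each [0.3  4.19 0.23] | then rot y total -0.002 rows 1 each -0.0018
```

{"op": "move_arm", "data": {"moves": [{"translation": [1.2, 2, 0.9], "rot": [0, 0, 0], "hand": 0.2}, {"translation": [0, 4, 0], "rot": [0, 0, 0], "hand": 0.2}, {"translation": [0, 4.5, 0], "rot": [0, 0, 0], "hand": 0.2}, {"translation": [0, 4, 0], "rot": [0, 0, 0], "hand": 0.2}, {"translation": [0, 2.2, 0], "rot": [0, 0, 0], "hand": 0.2}], "newtons": 60}}

```text
time_s: 49.45
position: [396.5, 337.2, 32.7]
tcp_rot: [-1.574, 0.004, -0.116]
ft_force: [-0.2, 0.3, -0.6]
opening: 51.2
```

{"op": "move_arm", "data": {"moves": [{"translation": [0, 0, 0], "rot": [0, 0, 0], "hand": 0.2}, {"translation": [0, 0, 0], "rot": [0, 0, 0], "hand": -0.8}, {"translation": [0, 0, 0], "rot": [0, 0, 0], "hand": -0.8}, {"translation": [0, 0, 0], "rot": [0, 0, 0], "hand": -0.8}, {"translation": [0, 0, 0], "rot": [0, 0, 0], "hand": -0.8}]}}

```text
time_s: 49.95
position: [399.6, 340.1, 38.6]
tcp_rot: [-1.569, -0.003, -0.115]
ft_force: [-0.6, -2.5, 6.8]
opening: 21.0
```

{"op": "move_arm", "data": {"moves": [{"translation": [0, 0, 0], "rot": [0, 0, 0], "hand": -0.8}, {"translation": [0, -1, 0], "rot": [0, 0, 0], "hand": -0.8}, {"translation": [0, -1, 0], "rot": [0, 0, 0], "hand": -0.8}, {"translation": [0, 0, 0], "rot": [0, 0, 0], "hand": -0.8}, {"translation": [0, 0, 0], "rot": [0, 0, 0], "hand": -0.8}]}}

```text
time_s: 50.45
position: [398.5, 339.5, 57.1]
tcp_rot: [-1.57, -0.001, -0.115]
ft_force: [-0.5, 0.1, -2.3]
opening: 21.0
```

```bash
python3 - <<'E'
from h import *
go(367,325,38,-.1)
E
```

```text
t 50.45 pos [398.5 339.5  57.1] rpy [-1.57e+00 -1.00e-03 -1.15e-01] open 21.0 F [-0.5  0.1 -2.3]
total cm [-2.96  1.91 -1.8 ] rows 1 each [-2.96  1.91 -1.8 ] | then rot y total -0.015 rows 1 each -0.0147
```

{"op": "move_arm", "data": {"moves": [{"translation": [-1.5, 0, -0.9], "rot": [0, 0, 0], "hand": -0.8}, {"translation": [-1.5, 0, -0.9], "rot": [0, 0, 0], "hand": -0.8}, {"translation": [0, 0, 0], "rot": [0, 0, 0], "hand": -0.8}, {"translation": [0, 1, 0], "rot": [0, 0, 0], "hand": -0.8}, {"translation": [0, 0.5, 0], "rot": [0, 0, 0], "hand": -0.8}]}}

```text
time_s: 50.95
position: [366.5, 324.8, 40.5]
tcp_rot: [-1.571, 0.0, -0.115]
ft_force: [-0.1, 0.4, -2.6]
opening: 21.1
```

{"op": "move_arm", "data": {"moves": [{"translation": [0, 0.2, 0], "rot": [0, 0, 0], "hand": -0.8}, {"translation": [0, 0, 0], "rot": [0, 0, 0], "hand": -0.8}, {"translation": [0, 0.1, 0], "rot": [0, 0, 0], "hand": -0.8}, {"translation": [0, 0, 0], "rot": [0, 0, 0], "hand": -0.8}, {"translation": [0, 0, 0], "rot": [0, 0, 0], "hand": -0.8}]}}

```text
time_s: 51.45
position: [366.6, 324.9, 38.7]
tcp_rot: [-1.571, -0.0, -0.115]
ft_force: [-3.0, -1.4, 3.3]
opening: 21.4
```

Contact at the mat's middle. Release, rise clear, then check.

{"op": "move_arm", "data": {"moves": [{"translation": [0, 0, 0], "rot": [0, 0, 0], "hand": 0.2}, {"translation": [0, 0, 0], "rot": [0, 0, 0], "hand": 0.2}, {"translation": [0, 0, 0], "rot": [0, 0, 0], "hand": 0.2}, {"translation": [0, -2, 0], "rot": [0, 0, 0], "hand": 0.2}, {"translation": [0, -4, 0], "rot": [0, 0, 0], "hand": 0.2}]}}

```text
time_s: 51.95
position: [363.8, 322.9, 95.6]
tcp_rot: [-1.576, 0.005, -0.115]
ft_force: [0.5, 0.0, -0.2]
opening: 51.2
```

{"op": "move_arm", "data": {"moves": [{"translation": [0, -4.5, 0], "rot": [0, 0, 0], "hand": 0.2}, {"translation": [0, -4.5, 0], "rot": [0, 0, 0], "hand": 0.2}, {"translation": [0, -3, 0], "rot": [0, 0, 0], "hand": 0.2}, {"translation": [0, 0, 0], "rot": [0, 0, 0], "hand": 0.2}, {"translation": [0, 0, 0], "rot": [0, 0, 0], "hand": 0.2}]}}

```text
time_s: 52.45
position: [366.7, 325.1, 219.2]
tcp_rot: [-1.569, -0.002, -0.115]
ft_force: [0.1, 0.1, -0.6]
opening: 51.4
```

```bash
python3 - <<'E'
from h import *
for n in('wrist','side','scene'):
    c=cap(n);P=pts(c).reshape(-1,3);hsv=cv2.cvtColor(c['pixels'],cv2.COLOR_BGR2HSV).reshape(-1,3)
    for m,b in dict(handle=(300,450,270,390,64,78),cup=(600,720,320,430,85,98)).items():
        q=P[(P[:,0]>b[0])&(P[:,0]<b[1])&(P[:,1]>b[2])&(P[:,1]<b[3])&(P[:,2]>b[4])&(P[:,2]<b[5])]
        if len(q)>20: print(n,m,len(q),cv2.minAreaRect(q[:,:2].astype(np.float32)))
    if n!='wrist':
        V=np.array([w2v(p) for p in P]); wood=(hsv[:,0]>8)&(hsv[:,0]<28)&(hsv[:,1]>70)
        for m,k in dict(tray=(V[:,1]>100)&(V[:,1]<212)&(abs(V[:,0])<92)&(P[:,2]<48)&(P[:,2]>5)&wood, bed=(abs(V[:,1])<95)&(V[:,0]>-95)&(V[:,0]<50)&(P[:,2]>62)&(P[:,2]<92)&wood).items():
            if k.sum():
                print(n,m,k.sum(),V[k].min(0).round(),V[k].max(0).round(),'z',P[k,2].min().round(),P[k,2].max().round())
                G=np.zeros((130,220),np.uint8) if m=='tray' else np.zeros((200,220),np.uint8)
                oy=100 if m=='tray' else -100
                G[(V[k,1]-oy).astype(int),(V[k,0]+110).astype(int)]=255
                G=cv2.morphologyEx(G,cv2.MORPH_CLOSE,np.ones((5,5)))
                print([ (np.round(r[0],0)+[-110,oy],np.round(r[1],0)) for r in map(cv2.minAreaRect,cv2.findContours(G,0,2)[0]) if min(r[1])>3])
print(env.get_obs()['ft_force'],env.get_obs()['position'],env.get_obs()['time_s'])
E
```

```text
wrist handle 1316 ((366.5034484863281, 324.8114013671875), (21.65964126586914, 61.60335922241211), 82.8359146118164)
side handle 191 ((364.6241760253906, 322.8298645019531), (21.96129035949707, 58.218048095703125), 86.47550964355469)
side cup 119 ((656.7051391601562, 373.6108703613281), (76.32526397705078, 73.38350677490234), 42.7755241394043)
side tray 297 [-31. 104.] [ 47. 205.] z 5.0 44.0
[(array([ 10., 130.]), array([37., 55.]))]
side bed 869 [-47. -51.] [49. 92.] z 63.0 91.0
[(array([14., 26.]), array([69., 31.])), (array([ 14., -36.]), array([33., 69.]))]
scene handle 335 ((364.29266357421875, 326.2006530761719), (21.282957077026367, 61.03021240234375), 84.52767181396484)
scene cup 296 ((656.383056640625, 376.2858581542969), (74.45719146728516, 75.7328872680664), 62.876747131347656)
scene tray 220 [-32. 100.] [ 36. 154.] z 8.0 25.0
[(array([ -2., 133.]), array([70., 44.]))]
scene bed 191 [ -3. -55.] [49. 45.] z 63.0 90.0
[(array([22., 30.]), array([52., 29.])), (array([ 36., -24.]), array([22., 11.])), (array([ 43., -38.]), array([ 9., 11.]))]
[ 0.35231102  0.205344   -0.18387941] [365.48615732 324.19274804 216.59577247] 52.6
```

```bash
python3 -c "
from bench import env
print(env.finish_job())"
```

```text
the job is handed in; nothing more can be done
None
```

I swept the bed clear, clamped two blanks, stood the scraper block back on the mat, and handed the job in at 52.6 s of the 208 s. I couldn't confirm two things: that all four bits of scrap are in the tray, and how much clamping force was left.

**What I did**
- I swept the four bits of scrap off the bed towards the chip tray with the scraper block.
- I stood the block back in the middle of the mat. It was later knocked about 3 cm aside, so I put it back just before handing in.
- I found only two blanks. They lie flat on the bed, long side from jaw to jaw, with about 35 mm between them.
- I turned the crank clockwise nearly three turns until the jaw gripped, peaking at about 39 N at the handle.

**Last checks**
- **Scraper:** it is upright at (366.5, 324.8); the middle of the mat is at (367, 325).
- **Bed:** only the two blanks are on it.
- **Beaker:** it is within about 1 mm of where it stood at the start.
- **Robot:** it is clear of everything, and the wrist force reads about zero.

**Not confirmed, or in disagreement**
- **Scrap:** pictures showed three separate bits in the tray. I think the second dowel is under the pile; it isn't on the bed.
- **Clamp:** after I let go, the crank sprang back about 55°. I wound it up again and eased it off slowly, and it settled at the same angle. From the crank angle the gap is about 69.8 mm against 70 mm blanks. I estimate up to about 75 N still held, but never measured it. The camera put the jaw's top edge 1–2 mm farther open, which I took as edge error.

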